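# Complete the call-out kit under the lift-off tray

## Robot

A 6-joint arm with a two-finger parallel gripper is mounted at the origin on a cart in front of the work surface, level with it; the furniture and walls round the work are solid. World frame = base frame: x ahead of the robot, y to its left, z up, the work surface at z = 0. Lengths are in mm, angles in degrees, forces in N, time in s.
With the tool pointing down it reaches from about 300 to 850 mm from the base axis. Payload 4.2 kg.
Tool frame: the origin (TCP) lies on the centre line of the jaws, within the pads' length; the fingertips stand 14 mm ahead of it and the grasp point (between the pads) lies 5 mm behind it; z points along the fingers, y is the direction in which the jaws open and shut (so a half turn about z gives the same grasp; the last joint's range is limited). The gripper opens to 91 mm and grips with 3 to 60 N. Pads are 32 mm wide; open, the fingers measure 118 mm over their backs; the gripper's body (76 mm by 178 mm) begins 60 mm behind the grasp point.
Start: joints at [71.104, 18.312, 89.639, -0, 72.044, -1.146], TCP at [175.301, 547.642, 227.976] pointing down, gripper open.
Joint ranges: [-177.97, 177.97], [-48.28, 115.42], [12.27, 149.76], [-77.06, 257.06], [2.81, 150.46], [-146.56, 146.56]. Speed limits (degrees/s): [147.25, 147.25, 180, 180, 180, 180].

## Interface

Orientations are given as [roll, pitch, yaw] about the fixed x, y, z axes, in that order (R = Rz(yaw) Ry(pitch) Rx(roll)).
In Python, from workcell import env gives the robot as it stands.
- The arm moves only by the tool play_rows, never from a script. Its argument "increments" is a list of rows, each a list of 5 numbers: the shift along the world's x, y, z in mm, then the turn about the world's z in degrees, then the closure, from 0 (fully open) to 1 (shut). In form: [[x, y, z, yaw, fingers], ...]. A call has 1 to 20 rows; each row shifts and turns the commanded pose from where the row before left it; what a row does not reach is not made up. A row lasts 1/8 s, in which the tool goes at most 62.5 mm and 10.7 degrees, less where a joint would pass 70% of its speed; a pose out of reach is approached as far as the arm can. A call is refused whole if a number of a shift passes 62.5 or a number of a turn 10.7, either way. A call with a gripper value outside its range is refused whole. The fingers move at their own pace and stop on an object; "newtons" is the grip in N (left out, the last holds). Time passes only in rows, so rows that do not move let the fingers close. It gives the time, the measured TCP pose, the force and the opening at its end, in the units of the state.
- env.state(): the state, without advancing time (a new reading comes with each control period).
- env.grab_frame(name): name is "side" or "top"; returns the picture (400x640x3 uint8, red, green, blue); there is no depth.
- env.calibration(name): a dict with "fx", "fy", "cx", "cy" (pixels), "R" (3x3) and "t" (3): a world point X has camera coordinates R X + t. Camera axes: x right, y down, z forward; pixel columns grow to the right and rows downward; lengths in mm; the calibration is good to about 2 mm. A picture is of the moment at which its call begins. calibration takes no time and is no camera call.
- env.job_done(): hands the job in, once; it reports no verdict.
The state is a dict: "time_s": time; "qpos": joint angles; "qvel": joint speeds; "effort": joint torques, N m; "ee_pos": TCP position; "ee_rot": TCP orientation; "force": force on the tool from outside, world axes, zero at the start; "torque": the same for the moment, N m; "gripper_width": finger opening in mm.
Only numpy, scipy, OpenCV 4.12 (cv2) and the standard library are available. Lean on these libraries where they do the work, as an engineer would, in place of code of your own. Each camera call takes 0.05 s, during which the arm holds its last target.

## Task

Make up the call-out kit: lift the tray off the kit box and set it down on the worktop beside it, see what is there already, and add from the worktop only what is lacking, so that the box holds exactly one torch, one tape measure, one bit box and one spare battery, and the tray exactly one screwdriver. Leave the spares of what is already there out on the worktop, well clear of the box, then put the loaded tray back squarely on the box, seated all the way down, without disturbing the other things on the bench.

Things in the scene. Friction and masses are not known exactly. Their poses are not given: they have to be found in the camera images.
- kit_box: (all sizes in mm) open grey kit box fixed to the worktop, outside 252 (x) by 216 (y), 52 high, walls 6 thick; origin at the centre of its underside. Inside are 2 x 2 equal pockets, each 118 (x) by 100 (y), with centres at x +-61, y +-52 from the origin; floor 5 above the worktop, dividers between pockets only 15 above that floor. Any item may go in any free pocket; each fits lying along the box x
- box_floor (a point): centre of the inner floor of the kit box, 5 above the worktop
- lift_tray: loose grey tray (0.35 kg) covering the kit box like a lid: 266 (x) by 230 (y), walls 52 high; its skirt reaches 8 down round the outside of the box walls with 4 play all round; its floor, 28 above the skirt edge, clears all contents. Origin: centre, level with the skirt edge, 44 above the worktop when seated squarely on the box, 0 when stood on the worktop. A half turn does not matter
- tray_handle (a point): middle of the straight bar handle of the tray, 95 above the tray origin: bar 120 long (tray x), 14 thick (tray y), 16 high, free for 55 below it between its two end posts (96 apart)
- torch_bench: a black pocket torch, a rod 105 long and 31 across, lying; long axis along its y. This one starts on the worktop to the right of the box. Origin at the centre of its underside
- torch_kit: another torch of the same kind and size; if present at all, it starts in a pocket of the kit box under the tray, its long axis along the box x. Origin at the centre of its underside
- tape_measure_bench: a rounded tape measure standing on its edge: 30 to 34 wide (x), 85 long (y), 63 high; the grippable case spans y -27 to +42. This one starts on the worktop to the right of the box. Origin at the centre of its underside
- tape_measure_kit: another tape measure of the same kind and size; if present at all, it starts in a pocket of the kit box under the tray, its long axis along the box x. Origin at the centre of its underside
- bit_box_bench: a shut flat bit box, 52 to 58 wide (x), 95 long (y), 25 high; its lid does not open. This one starts on the worktop to the right of the box. Origin at the centre of its underside
- bit_box_kit: another bit box of the same kind and size; if present at all, it starts in a pocket of the kit box under the tray, its long axis along the box x. Origin at the centre of its underside
- spare_battery_bench: a black battery pack, 62 to 65 wide (x), 100 long (y), body 36 high with a raised block 40 wide, 70 long on top up to 48. This one starts on the worktop to the right of the box. Origin at the centre of its underside
- spare_battery_kit: another spare battery of the same kind and size; if present at all, it starts in a pocket of the kit box under the tray, its long axis along the box x. Origin at the centre of its underside
- check_stamp: wooden-knobbed stamp 62 high among the items, bystander; origin at the centre of its underside
- marker: marker pen 129 long lying behind the items, by the hard case, bystander; origin at the centre of its underside
- glue_pot: small open pot with a stick, 75 high, bystander; origin at the centre of its underside
- tape_mask: masking tape roll 92 across, 24 high, bystander; origin at the centre of its underside
- screwdriver_bench: a screwdriver lying flat, 160 long along its y: handle 24 across, 23 high, y -5 to +80; thin blade y -80 to -5. This one starts on the worktop just right of the box, roughly along x. Origin at the centre of its underside
- screwdriver_kit: another screwdriver of the same kind and size; if present at all, it starts lying in the tray, on the +y side of the handle, along the tray x. Origin at the centre of its underside
- tray_floor (a point): centre of the upper side of the tray floor, 32 above the tray origin, right under the handle; on each side of the handle the floor is free for 95 (y) by 250 (x)
Not all that is in view belongs to the job. Leave any orange look-alike of the tape_measure_bench alone.

How it is judged:
By the outcome, as a careful person would: the job done as asked, in the order asked, and still so for the second after the job is handed in, with the robot touching nothing.
Of torch_kit, tape_measure_kit, bit_box_kit, spare_battery_kit, screwdriver_kit only 1 to 2 are there at a start; the rules pass over those that are not, and their reading is None.
At some moment in a run one of torch_bench, bit_box_bench, spare_battery_bench may be knocked a few centimetres aside while the robot is not near it.
It also fails if it takes over 208 s, if anything falls off the work surface, if the arm or the gripper's body presses on something with over 40 N, if the wrist force passes 120 N, or if a joint passes its speed limit or range.

## Working session

There is one attempt and no reset: what is moved stays moved. The work goes in short steps, Python scripts to look and compute and a tool call to move; the robot and the scene stay as the last step left them, time stands still between calls to the robot, and variables do not carry over. Pictures are saved under pics/ and viewed, and the job is handed in when it is done.

Besides the shell and the picture viewer there is one more tool, called after "Emit:" by a JSON object that holds its "method" and its "body", one argument or row to a line. play_rows: Moves the arm, as the interface text tells. Its arguments: {"type":"object","properties":{"increments":{"type":"array"},"newtons":{"type":"number"}},"required":["increments"]}

```bash
ls; mkdir -p pics; cat > h.py <<'E'
import numpy as np, cv2
from workcell import env
def snap(n,f):
    im=env.grab_frame(n); cv2.imwrite('pics/'+f+'.png',cv2.cvtColor(im,cv2.COLOR_RGB2BGR)); return im
def ray(n,u,v):
    c=env.calibration(n); R=np.array(c['R']);t=np.array(c['t'])
    d=R.T@np.array([(u-c['cx'])/c['fx'],(v-c['cy'])/c['fy'],1]); return -R.T@t,d
def onz(n,u,v,z):
    o,d=ray(n,u,v); return (o+d*(z-o[2])/d[2])
def proj(n,X):
    c=env.calibration(n); p=np.array(c['R'])@np.array(X,float)+np.array(c['t'])
    return c['fx']*p[0]/p[2]+c['cx'],c['fy']*p[1]/p[2]+c['cy']
E
python3 - <<'E'
from h import *
snap('top','t0');snap('side','s0')
s=env.state();print(s)
for n in('top','side'):
    c=env.calibration(n);print(n,c,ray(n,320,200))
E
```

```text
pics
{'time_s': 0.1, 'qpos': array([ 7.11038842e+01,  1.83479993e+01,  8.97002841e+01,  5.98054701e-04,
        7.20447059e+01, -1.14626237e+00]), 'qvel': array([ 0.02812159, -0.06283412, -0.13893622,  0.03739439, -0.10221384,
       -0.07713805]), 'effort': array([ 9.75547596e-05, -4.13339567e+01, -2.32507020e+01,  7.30249914e-02,
        4.23764263e-02, -5.09167842e-05]), 'ee_pos': array([175.15223333, 547.21077244, 227.19825117]), 'ee_rot': array([-1.79907041e+02, -2.42873781e-03,  1.62249960e+02]), 'force': array([-4.24355327e-04,  3.59268064e-01,  5.58278835e-01]), 'torque': array([-0.01097875, -0.01790813,  0.02657377]), 'gripper_width': 91.51927793165818}
top {'fx': 499.3684203452854, 'fy': 499.3684203452854, 'cx': 321.1527731473896, 'cy': 204.14449085116337, 'R': array([[-0.01146238, -0.9996839 , -0.02237644],
       [-0.98707873,  0.01488897, -0.1595428 ],
       [ 0.15982553,  0.02025857, -0.98693738]]), 't': array([   2.35258868,  508.7584734 , 1784.96512783])} (array([ 216.92863696,  -41.38388291, 1842.87019814]), array([ 0.16804422,  0.02244273, -0.9855616 ]))
side {'fx': 362.23611321058576, 'fy': 362.23611321058576, 'cx': 316.56407221979305, 'cy': 197.66122031000907, 'R': array([[ 0.97708311, -0.21205658, -0.0184552 ],
       [-0.14334902, -0.59144442, -0.79350146],
       [ 0.15735199,  0.77796241, -0.60828846]]), 't': array([-492.25616341,  163.55637759, 1046.73172198])} (array([ 339.71551688, -821.96958425,  757.41236261]), array([ 0.1656944 ,  0.77213232, -0.61358676]))
```

View pics/t0.png

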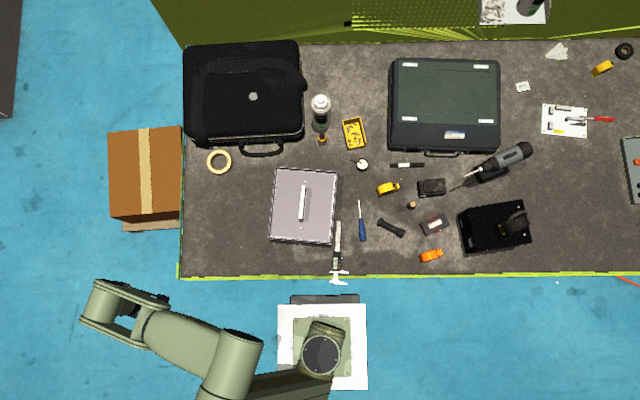

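View pics/s0.png

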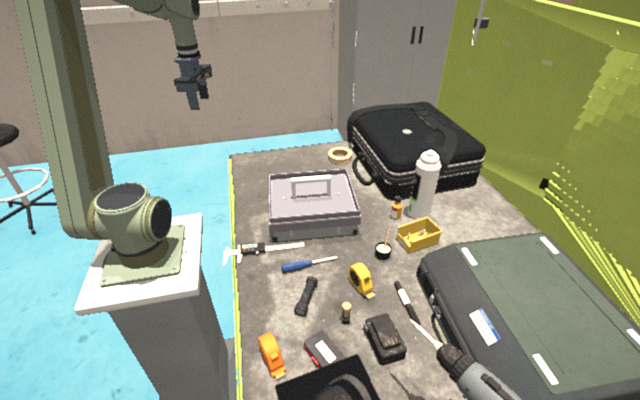

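```bash
python3 - <<'E'
import cv2
a=cv2.imread('pics/t0.png')[140:280,195:455];cv2.imwrite('pics/t0z.png',cv2.resize(a,None,fx=3,fy=3,interpolation=cv2.INTER_CUBIC))
a=cv2.imread('pics/s0.png')[140:390,220:440];cv2.imwrite('pics/s0z.png',cv2.resize(a,None,fx=2.4,fy=2.4,interpolation=cv2.INTER_CUBIC))
E
```

```text
(no output)
```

View pics/t0z.png

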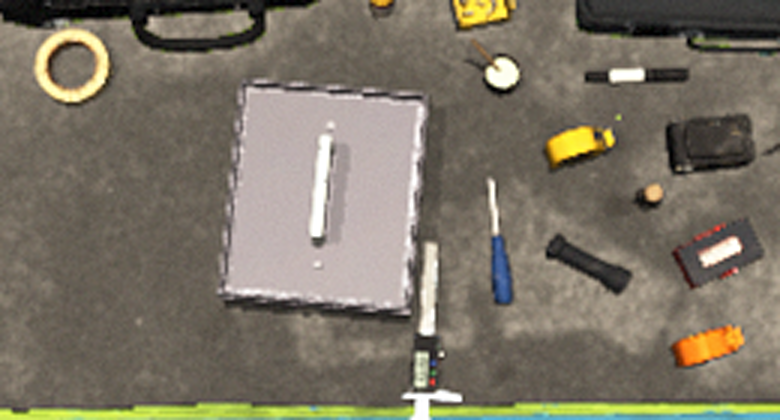

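View pics/s0z.png

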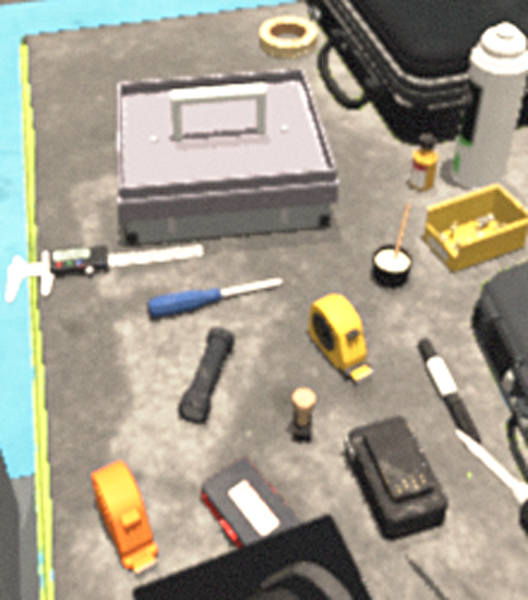

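```bash
python3 - <<'E'
from h import *
Z=lambda u,v:(195+u/3,140+v/3)
cs=[onz('top',*Z(*p),96) for p in [(240,84),(427,96),(410,312),(222,298)]]
print(np.round(cs),np.mean(cs,0), [np.linalg.norm(cs[i]-cs[(i+1)%4]) for i in range(4)])
e=cs[0]-cs[3];print(np.degrees(np.arctan2(e[1],e[0])));e=cs[1]-cs[2];print(np.degrees(np.arctan2(e[1],e[0])))
h=[onz('top',*Z(*p),147) for p in[(325,133),(318,243)]];print('handle',h,np.mean(h,0))
for n,p,z in [('maskR',(72,65),12),('maskB',(72,103),12),('sd tip',(490,180),5),('sd end',(504,303),11),('torchA',(553,243),15),('torchB',(624,284),15),('tapeL',(548,152),50),('tapeR',(608,137),50),('bit',(717,252),25),('batt',(712,143),45),('glue',(502,72),40),('stamp',(650,195),60),('bad',(708,345),50),('caltip',(431,243),5),('calbot',(432,400),5),('edge',(80,408),0),('case',(200,45),30)]:
    print(n,np.round(onz('top',*Z(*p),z)))
print(onz('top',184,200,0))
E
```

```text
[[634. 159.  96.]
 [615. -65.  96.]
 [358. -41.  96.]
 [377. 179.  96.]] [496.20478434  58.13260616  96.        ] [np.float64(224.4036447716385), np.float64(258.54126241411177), np.float64(220.66925613304673), np.float64(257.32746062405187)]
-4.518401651437933
-5.347619977502501
handle [array([562.04365421,  54.40046231, 147.        ]), array([434.11788034,  63.13893916, 147.        ])] [498.08076728  58.76970074 147.        ]
maskR [682. 381.  12.]
maskB [633. 380.  12.]
sd tip [ 528. -142.    5.]
sd end [ 374. -156.   11.]
torchA [ 447. -217.   15.]
torchB [ 395. -302.   15.]
tapeL [ 554. -211.   50.]
tapeR [ 571. -284.   50.]
bit [ 432. -415.   25.]
batt [ 563. -411.   45.]
glue [ 657. -158.   40.]
stamp [ 498. -331.   60.]
bad [ 318. -394.   50.]
caltip [450. -68.   5.]
calbot [258. -66.   5.]
edge [254. 365.   0.]
case [700. 217.  30.]
[538.97768599 513.09602449   0.        ]
```

```bash
python3 - <<'E'
from h import *
S=lambda u,v:(220+u/2.4,140+v/2.4)
for p in [(172,94),(267,88)]: print(onz('side',*S(*p),147))
for p in [(118,85),(310,72),(337,182),(118,200)]: print(onz('side',*S(*p),96))
E
```

```text
[444.78660032  64.5294803  147.        ]
[562.2574463   49.28015302 147.        ]
[385.19121715 177.64105395  96.        ]
[648.22234133 146.07773349  96.        ]
[612.73736376 -87.035156    96.        ]
[359.03968275 -58.98150577  96.        ]
```

Emit:
{"method": "play_rows", "body": {
  "increments": [
    [20,-30,0,0.8,0],
    [20,-30,0,0.8,0],
    [20,-30,0,0.8,0],
    [20,-31,0,0.8,0],
    [20,-31,0,0.8,0],
    [20,-31,0,0.8,0],
    [20,-31,0,0.8,0],
    [20,-31,0,0.8,0],
    [20,-31,0,0.8,0],
    [20,-31,0,0.8,0],
    [20,-31,0,0.8,0],
    [20,-31,0,0.8,0],
    [20,-31,0,0.8,0],
    [20,-30,0,0.9,0],
    [20,-30,0,0.9,0],
    [22,-29,0,0.9,0],
    [0,0,0,0,0],
    [0,0,0,0,0]
  ],
  "newtons": 40
}}

```text
time_s: 2.35
ee_pos: [496.7, 58.9, 227.5]
ee_rot: [180.0, -0.1, 175.3]
force: [-0.8, -0.1, 0.8]
gripper_width: 91.1
```

```bash
python3 - <<'E'
from h import *
im=cv2.imread('pics/t0.png').astype(int); b,g,r=im[...,0],im[...,1],im[...,2]
print(im[200,285],im[230,310],im[250,310],im[200,303])
m=((b>115)&(abs(r-g)<35)&(abs(r-b)<35)).astype(np.uint8)*255
roi=np.zeros_like(m);roi[160:250,262:345]=m[160:250,262:345]
n,l,s,c=cv2.connectedComponentsWithStats(roi);k=1+np.argmax(s[1:,4]);print(s[k])
M=(l==k).astype(np.uint8)
cv2.imwrite('pics/m.png',cv2.resize(M[150:260,250:350]*255,None,fx=4,fy=4))
# edge fits: left/right per row, on z=76 (floor)
for side in (0,1):
    P=[]
    for v in range(180,232):
        u=np.where(M[v])[0]; u=u.min()-.5 if side==0 else u.max()+.5
        P.append(onz('top',u,v,96)[:2])
    P=np.float32(P);vx,vy,x0,y0=cv2.fitLine(P,cv2.DIST_HUBER,0,.01,.01).ravel();print(np.degrees(np.arctan(vy/vx)), y0+(497-x0)*vy/vx)
for side in (0,1):
    P=[]
    for u in range(282,325):
        v=np.where(M[:,u])[0]; v=v.min()-.5 if side==0 else v.max()+.5
        P.append(onz('top',u,v,96)[:2])
    P=np.float32(P);vx,vy,x0,y0=cv2.fitLine(P,cv2.DIST_HUBER,0,.01,.01).ravel();print(np.degrees(np.arctan(-vx/vy)), x0+(58-y0)*vx/vy)
#handle
m=((im.min(2)>200)).astype(np.uint8);m[:,:290]=0;m[:,315:]=0;m[:180]=0;m[222:]=0
ys,xs=np.where(m);P=np.float32([onz('top',x,y,147)[:2] for x,y in zip(xs,ys)])
print(len(P),cv2.fitLine(P,cv2.DIST_L2,0,.01,.01).ravel(),P.mean(0),P.min(0),P.max(0))
E
```

```text
[176 177 191] [184 186 199] [ 89  99 107] [187 198 201]
[ 267  168   71   77 4368]
-5.719898 175.4277
-5.4095836 -51.594448
-1.6339972 626.4757
-6.3970156 371.1133
144 [ 9.93258178e-01 -1.15923174e-01  5.02833954e+02  6.15835266e+01] [502.83383   61.583515] [444.48135   48.544476] [573.7983   73.37144]
```

View pics/m.png

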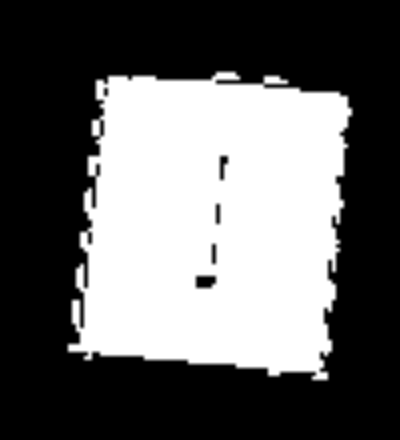

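Emit:
{"method": "play_rows", "body": {
  "increments": [
    [1.5,2,-10,-0.9,0],
    [0,0,-20,0,0],
    [0,0,-25,0,0],
    [0,0,-25,0,0],
    [0,0,-13,0,0],
    [0,0,0,0,0.5],
    [0,0,0,0,1],
    [0,0,0,0,1],
    [0,0,0,0,1],
    [0,0,0,0,1],
    [0,0,0,0,1],
    [0,0,0,0,1]
  ],
  "newtons": 40
}}

```text
time_s: 3.85
ee_pos: [498.8, 60.6, 135.0]
ee_rot: [180.0, -0.0, 174.4]
force: [-0.2, 0.3, 0.0]
gripper_width: 23.9
```

Emit:
{"method": "play_rows", "body": {
  "increments": [
    [0,0,0,0,1],
    [0,0,0,0,1],
    [0,0,0,0,1],
    [0,0,0,0,1]
  ]
}}

```text
time_s: 4.35
ee_pos: [498.8, 60.7, 135.0]
ee_rot: [180.0, 0.0, 174.4]
force: [-0.0, 0.5, -0.2]
gripper_width: 13.9
```

Emit:
{"method": "play_rows", "body": {
  "increments": [
    [0,0,4,0,1],
    [0,0,6,0,1],
    [0,0,10,0,1],
    [0,0,15,0,1],
    [0,0,20,0,1],
    [0,0,20,0,1],
    [0,0,0,0,1],
    [0,0,0,0,1]
  ]
}}

```text
time_s: 5.35
ee_pos: [498.3, 60.6, 209.7]
ee_rot: [-180.0, -0.0, 174.4]
force: [-0.1, 0.3, -3.4]
gripper_width: 13.9
```

```bash
python3 - <<'E'
from h import *
im=snap('side','s1');print(env.state()['ee_pos'],env.state()['force'])
E
```

```text
[498.16738092  60.54895314 209.30713409] [-1.43644285  0.40130904 -4.06297619]
```

View pics/s1.png

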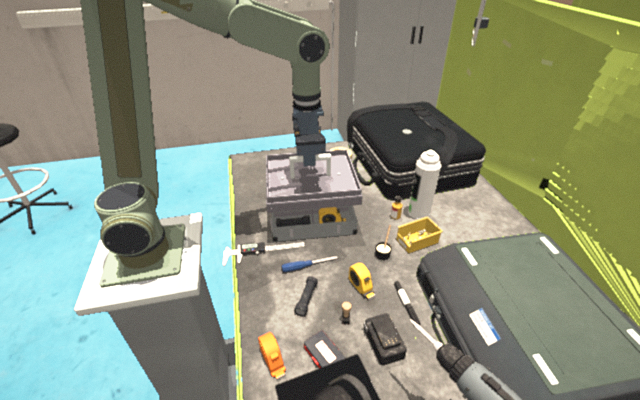

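Emit:
{"method": "play_rows", "body": {
  "increments": [
    [0,10,0,0,1],
    [-1,18,0,0,1],
    [-2,22,0,0,1],
    [-2,22,0,0,1],
    [-2,22,0,0,1],
    [-2,22,0,0,1],
    [-2,22,0,0,1],
    [-2,22,0,0,1],
    [-2,22,0,0,1],
    [-2,22,0,0,1],
    [-2,22,0,0,1],
    [-2,20,0,0,1],
    [-2,18,0,0,1],
    [-1,10,0,0,1],
    [0,0,0,0,1]
  ]
}}

```text
time_s: 7.28
ee_pos: [474.7, 335.1, 209.8]
ee_rot: [-180.0, -0.0, 174.5]
force: [0.1, -0.7, -2.5]
gripper_width: 13.9
```

Emit:
{"method": "play_rows", "body": {
  "increments": [
    [0,0,-15,0,1],
    [0,0,-25,0,1],
    [0,0,-25,0,1],
    [0,0,-20,0,1],
    [0,0,-15,0,1],
    [0,0,-9,0,1],
    [0,0,-5,0,1],
    [0,0,-3,0,1],
    [0,0,0,0,1],
    [0,0,0,0,1]
  ]
}}

```text
time_s: 8.52
ee_pos: [475.1, 334.9, 93.5]
ee_rot: [180.0, 0.0, 174.5]
force: [-0.9, 0.5, -3.9]
gripper_width: 13.9
```

Emit:
{"method": "play_rows", "body": {
  "increments": [
    [0,0,-1.5,0,1],
    [0,0,-1,0,1],
    [0,0,-0.5,0,1],
    [0,0,0,0,1],
    [0,0,0,0,0.7],
    [0,0,0,0,0.5],
    [0,0,0,0,0.4],
    [0,0,0,0,0.4],
    [0,0,0,0,0.4]
  ]
}}

```text
time_s: 9.65
ee_pos: [474.8, 334.7, 89.9]
ee_rot: [180.0, -0.0, 174.5]
force: [-0.5, 1.6, -0.2]
gripper_width: 54.7
```

Emit:
{"method": "play_rows", "body": {
  "increments": [
    [0,0,10,0,0.4],
    [0,0,25,0,0.3],
    [0,0,40,0,0.3],
    [0,10,50,0,0.3],
    [0,20,40,0,0.3],
    [0,0,0,0,0.3]
  ]
}}

```text
time_s: 10.4
ee_pos: [476.2, 366.7, 259.5]
ee_rot: [179.6, 0.4, 174.5]
force: [-0.5, -0.6, -0.5]
gripper_width: 63.9
```

```bash
python3 - <<'E'
from h import *
a=snap('top','t2');b=snap('side','s2')
a=cv2.imread('pics/t2.png')[140:280,195:455];cv2.imwrite('pics/t2z.png',cv2.resize(a,None,fx=3,fy=3,interpolation=cv2.INTER_CUBIC))
a=cv2.imread('pics/s2.png')[140:390,220:440];cv2.imwrite('pics/s2z.png',cv2.resize(a,None,fx=2.4,fy=2.4,interpolation=cv2.INTER_CUBIC))
E
```

```text
(no output)
```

View pics/t2z.png

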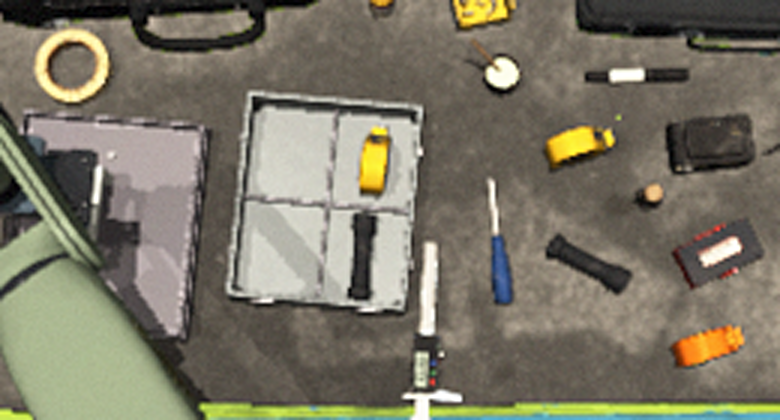

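View pics/s2z.png

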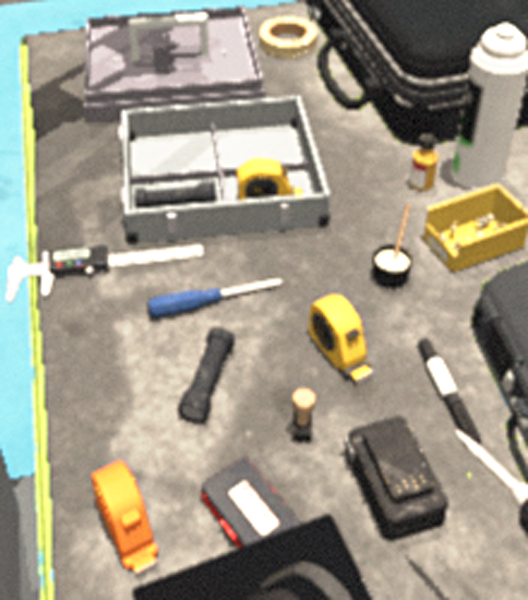

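```bash
cat > seg.py <<'E'
from h import *
import sys
im=cv2.imread('pics/'+sys.argv[1]+'.png').astype(int);
def rect(name,box,cond,z):
    u0,v0,u1,v1=box
    c=im[v0:v1,u0:u1]; c=cv2.resize(c.astype(np.uint8),None,fx=4,fy=4,interpolation=cv2.INTER_CUBIC).astype(int)
    M=cond(c[...,0],c[...,1],c[...,2]).astype(np.uint8)
    M=cv2.morphologyEx(cv2.morphologyEx(M,cv2.MORPH_CLOSE,np.ones((13,13))),cv2.MORPH_OPEN,np.ones((9,9)))
    cs,_=cv2.findContours(M,cv2.RETR_EXTERNAL,cv2.CHAIN_APPROX_NONE)
    k=max(cs,key=cv2.contourArea)[:,0,:]
    P=np.float32([onz('top',u0+(a+.5)/4-.5,v0+(b+.5)/4-.5,z)[:2] for a,b in k])
    (x,y),(w,h),an=cv2.minAreaRect(P)
    if w<h: w,h,an=h,w,an+90
    print(name,'c',round(x,1),round(y,1),'L,W',round(w,1),round(h,1),'long-axis ang',round((an+90)%180-90,1))
    cv2.imwrite(f'pics/m_{name}.png',M*255)
if __name__=='__main__':
    rect('batt',(412,172,450,200),lambda b,g,r:(np.maximum(np.maximum(r,g),b)<62),36)
    rect('bit',(414,208,454,240),lambda b,g,r:(np.maximum(g,b)<62)|(np.minimum(np.minimum(r,g),b)>140)|(r-g>35),20)
    rect('box',(264,165,342,250),lambda b,g,r:(np.minimum(np.minimum(r,g),b)>125)|((b>95)),52)
    rect('sd',(350,195,372,248),lambda b,g,r:(np.minimum(np.minimum(r,g),b)>140)|(b-r>25),11)
    rect('sdh',(350,195,372,248),lambda b,g,r:(b-r>25),11)
E
python3 seg.py t2; python3 - <<'E'
import cv2,numpy as np
a=[cv2.copyMakeBorder(cv2.imread(f'pics/m_{n}.png'),0,350-cv2.imread(f'pics/m_{n}.png').shape[0],0,4,cv2.BORDER_CONSTANT,value=(90,0,0)) for n in('batt','bit','box','sd')]
cv2.imwrite('pics/ms.png',np.hstack(a))
E
```

```text
batt c 564.2 -405.7 L,W 101.2 64.9 long-axis ang -84.4
bit c 433.8 -417.5 L,W 62.3 58.5 long-axis ang 26.6
box c 484.4 45.1 L,W 289.6 262.1 long-axis ang -5.7
sd c 435.2 -150.1 L,W 118.1 22.2 long-axis ang 3.8
sdh c 417.4 -151.3 L,W 82.4 22.2 long-axis ang 3.8
```

View pics/ms.png

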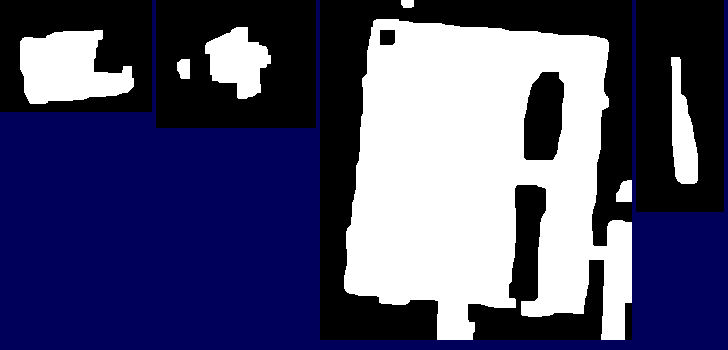

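```bash
python3 - <<'E'
import cv2,numpy as np
a=cv2.imread('pics/t2.png')
p=cv2.resize(a[170:205,408:458],None,fx=8,fy=8,interpolation=cv2.INTER_CUBIC)
q=cv2.resize(a[208:243,408:458],None,fx=8,fy=8,interpolation=cv2.INTER_CUBIC)
for w in(p,q):
    for k in range(0,50,5): cv2.line(w,(k*8,0),(k*8,4 if k%10 else 10),(0,255,0),1)
    for k in range(0,35,5): cv2.line(w,(0,k*8),(4 if k%10 else 10,k*8),(0,255,0),1)
w=np.hstack([p,q]);w=np.clip(w.astype(float)*1.5,0,255).astype(np.uint8)
cv2.imwrite('pics/bb.png',w)
s=cv2.imread('pics/s2.png')
w=cv2.resize(s[310:375,295:425],None,fx=6,fy=6,interpolation=cv2.INTER_CUBIC)
cv2.imwrite('pics/bbs.png',np.clip(w.astype(float)*1.5,0,255).astype(np.uint8))
E
```

```text
(no output)
```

View pics/bb.png

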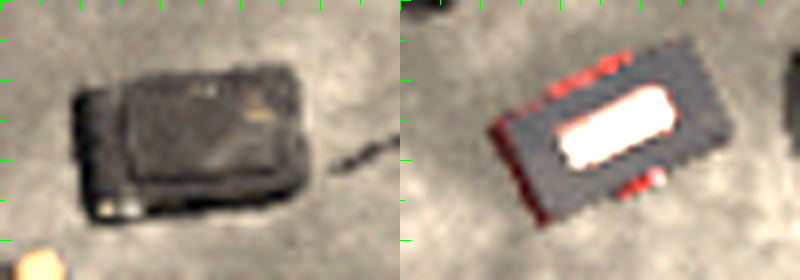

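View pics/bbs.png

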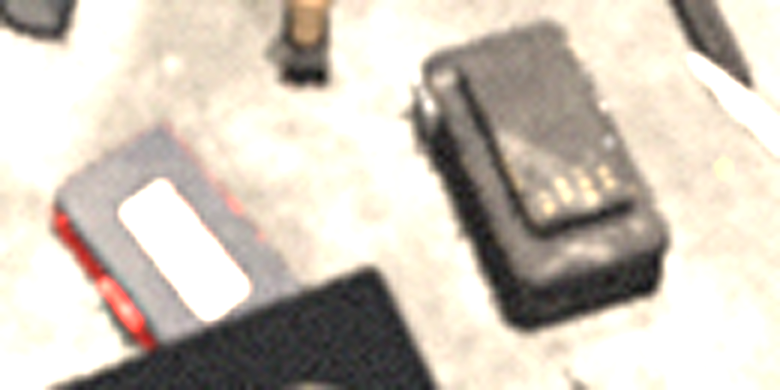

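```bash
python3 - <<'E'
from h import *
A=lambda u,v:(408+u/8-.5+.06,170+v/8-.44)
B=lambda u,v:(408+u/8-.44,208+v/8-.44)
S=lambda u,v:(295+u/6-.42,310+v/6-.42)
f=lambda L:[print(n,np.round(onz(c,*p,z))) for n,c,p,z in L]
f([('TL36','top',A(78,92),36),('TR36','top',A(298,68),36),('BL0','top',A(92,222),0),('BR0','top',A(310,192),0),('BR36','top',A(305,170),36),
('blkTL48','top',A(125,78),48),('blkTR48','top',A(297,67),48),('blkBL48','top',A(135,183),48),('blkBR48','top',A(283,175),48)])
print('side')
f([('left36','side',S(422,70),36),('top36','side',S(555,20),36),('right36','side',S(668,240),36),('bot36','side',S(520,285),36),('bot0','side',S(520,330),0),('right0','side',S(660,288),0)])
print('bit')
f([('L25','top',B(100,122),25),('T25','top',B(290,40),25),('R25','top',B(333,135),25),('R0','top',B(333,140),0),('B0','top',B(145,225),0),('B25','top',B(150,208),25)])
f([('lab','top',B(155,130),25),('lab','top',B(265,88),25),('lab','top',B(278,118),25),('lab','top',B(172,168),25)])
print('side');f([('L25','side',S(58,195),25),('T25','side',S(165,125),25),('lab','side',S(118,210),25),('lab','side',S(158,178),25),('lab','side',S(252,285),25),('lab','side',S(210,322),25)])
for d in [('top',)]: pass
E
```

```text
TL36 [ 590. -359.   36.]
TR36 [ 600. -460.   36.]
BL0 [ 536. -369.    0.]
BR0 [ 548. -471.    0.]
BR36 [ 552. -461.   36.]
blkTL48 [ 594. -379.   48.]
blkTR48 [ 598. -457.   48.]
blkBL48 [ 545. -381.   48.]
blkBR48 [ 548. -448.   48.]
side
left36 [ 535. -374.   36.]
top36 [ 592. -364.   36.]
right36 [ 598. -458.   36.]
bot36 [ 541. -462.   36.]
bot0 [ 546. -460.    0.]
right0 [ 600. -456.    0.]
bit
L25 [ 437. -364.   25.]
T25 [ 473. -452.   25.]
R25 [ 429. -470.   25.]
R0 [ 430. -476.    0.]
B0 [ 392. -387.    0.]
B25 [ 397. -385.   25.]
lab [ 433. -389.   25.]
lab [ 451. -440.   25.]
lab [ 438. -445.   25.]
lab [ 415. -396.   25.]
side
L25 [ 393. -387.   25.]
T25 [ 437. -368.   25.]
lab [ 413. -397.   25.]
lab [ 430. -388.   25.]
lab [ 453. -435.   25.]
lab [ 435. -445.   25.]
```

```bash
python3 - <<'E'
import cv2,numpy as np
a=cv2.imread('pics/t2.png')
p=cv2.resize(a[195:265,440:550],None,fx=7,fy=7,interpolation=cv2.INTER_CUBIC)
cv2.imwrite('pics/blk.png',np.clip(p.astype(float)*2,0,255).astype(np.uint8))
E
```

```text
(no output)
```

View pics/blk.png

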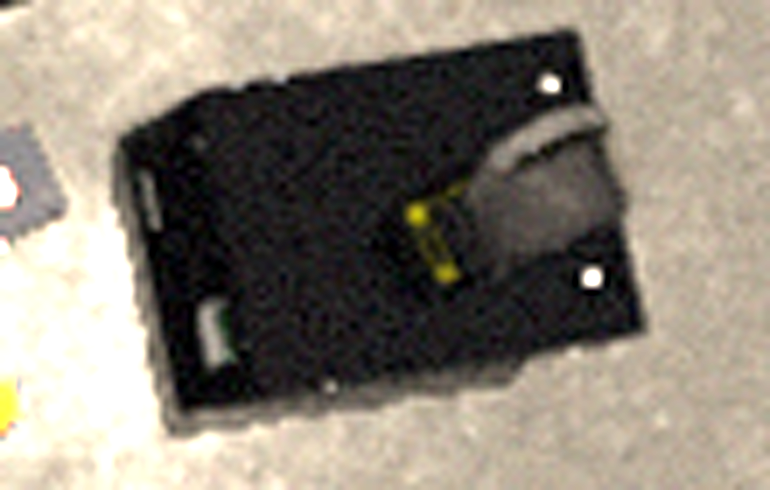

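View pics/s2.png

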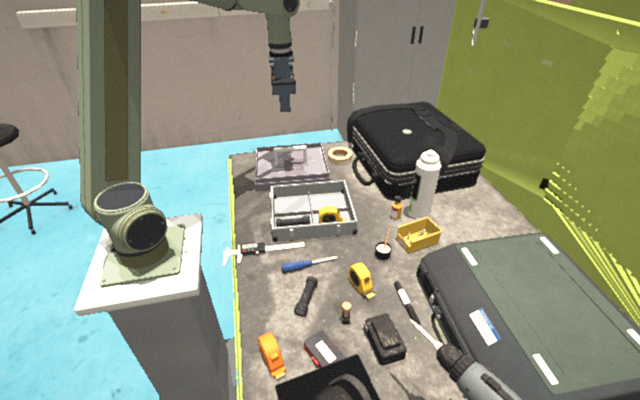

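```bash
python3 - <<'E'
from h import *
def tri(a,b):
    o1,d1=ray('top',*a);o2,d2=ray('side',*b)
    s=np.linalg.lstsq(np.c_[d1,-d2],o2-o1,rcond=None)[0];p,q=o1+d1*s[0],o2+d2*s[1];return np.round((p+q)/2),np.linalg.norm(p-q)
print(tri((469.3,208.3),(357.5,354.7)),tri((465.7,253.6),(277,388)),tri((457,215),(277,388)))
print(onz('top',457,215,0),onz('top',457,215,80))
print(onz('top',449,186,0))
E
```

```text
(array([ 468., -509.,  158.]), np.float64(0.9483543524720568)) (array([ 321., -505.,   95.]), np.float64(5.059643084250235)) (array([ 388., -493.,  105.]), np.float64(131.76069941097876))
[ 467.05357522 -506.25628885    0.        ] [ 456.19551529 -486.07592427   80.        ]
[ 576.88001137 -482.4976523     0.        ]
```

Emit:
{"method": "play_rows", "body": {
  "increments": [
    [-2,-20,0,-2,0],
    [-2,-38,0,-3,0],
    [-2,-40,0,-3.2,0],
    [-2,-42,0,-3.2,0],
    [-2,-42,0,-3.2,0],
    [-2,-42,0,-3.2,0],
    [-2,-42,0,-3.2,0],
    [-2,-42,0,-3.2,0],
    [-2,-42,0,-3.2,0],
    [-2,-42,0,-3.2,0],
    [-2,-42,0,-3.2,0],
    [-2,-42,0,-3.2,0],
    [-2,-42,0,-3.2,0],
    [-3,-42,0,-3.2,0],
    [-3,-42,0,-3.2,0],
    [-3,-42,0,-3.2,0],
    [-3,-40,0,-3.2,0],
    [-3,-30,0,-3.2,0],
    [-3,-20,0,-3.2,0],
    [-2,0,0,-2.6,0]
  ]
}}

```text
time_s: 13.0
ee_pos: [427.2, -370.4, 253.9]
ee_rot: [-179.9, -0.1, 112.2]
force: [-0.4, 0.4, 0.1]
gripper_width: 91.5
```

```bash
python3 - <<'E'
from h import *
snap('side','s3');s=env.state();print(s['ee_pos'],s['ee_rot'],s['qpos'])
E
```

```text
[ 427.10411251 -369.70139662  254.03560686] [-1.79929590e+02 -1.35236148e-01  1.12142009e+02] [-4.20434219e+01  1.66101164e+01  8.83089475e+01 -4.64734599e-03
  7.52333376e+01 -6.41843238e+01]
```

View pics/s3.png

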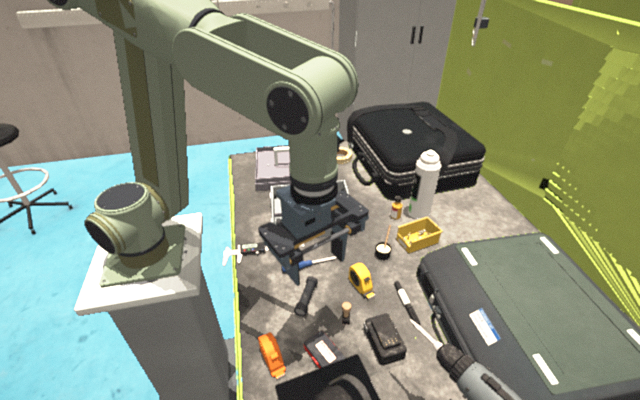

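Emit:
{"method": "play_rows", "body": {
  "increments": [
    [1.5,-15,-20,0,0],
    [1.5,-24,-35,0.3,0],
    [0,0,-45,0,0],
    [0,0,-45,0,0],
    [0,0,-40,0,0],
    [0,0,-25,0,0],
    [0,0,-15,0,0],
    [0,0,-6,0,0],
    [0,0,-5,0,0],
    [0,0,0,0,0]
  ],
  "newtons": 30
}}

```text
time_s: 14.3
ee_pos: [432.0, -408.5, 19.4]
ee_rot: [180.0, 0.0, 112.8]
force: [-0.3, 0.4, 1.2]
gripper_width: 91.0
```

```bash
python3 - <<'E'
from h import *
snap('side','s4')
s=cv2.imread('pics/s4.png')
cv2.imwrite('pics/s4z.png',cv2.resize(s[250:400,220:420],None,fx=4,fy=4,interpolation=cv2.INTER_CUBIC))
E
```

```text
(no output)
```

View pics/s4z.png

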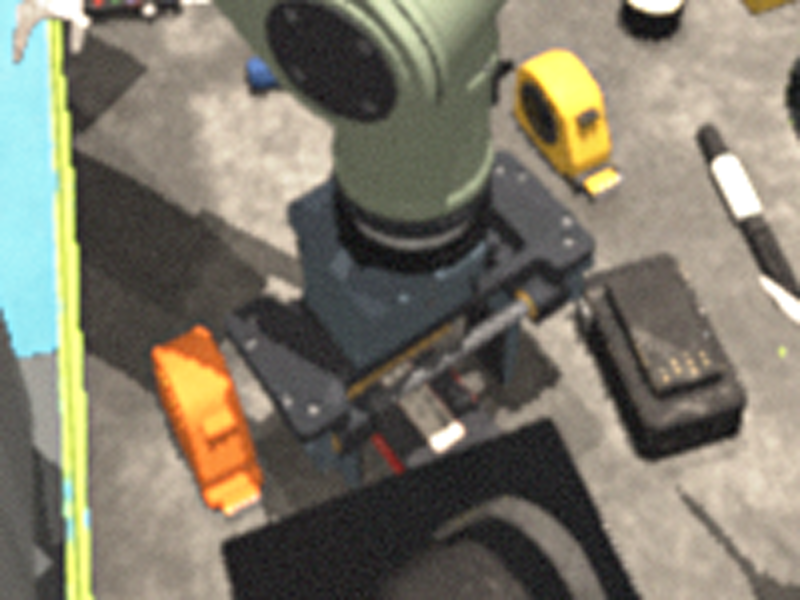

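Emit:
{"method": "play_rows", "body": {
  "increments": [
    [0,0,0,0,0.3],
    [0,0,0,0,0.5],
    [0,0,0,0,0.7],
    [0,0,0,0,0.8],
    [0,0,0,0,0.8],
    [0,0,0,0,0.8],
    [0,0,0,0,0.8],
    [0,0,0,0,0.8]
  ],
  "newtons": 30
}}

```text
time_s: 15.35
ee_pos: [431.6, -408.4, 19.0]
ee_rot: [-180.0, -0.0, 112.8]
force: [-0.8, -0.3, 1.7]
gripper_width: 51.6
```

Emit:
{"method": "play_rows", "body": {
  "increments": [
    [0,0,5,0,0.8],
    [0,0,15,0,0.8],
    [0,0,30,0,0.8],
    [0,0,40,0,0.8],
    [0,0,45,0,0.8],
    [0,0,40,0,0.8],
    [0,0,0,0,0.8]
  ]
}}

```text
time_s: 16.23
ee_pos: [433.4, -409.8, 198.8]
ee_rot: [179.8, 0.5, 112.8]
force: [0.6, -1.7, -1.8]
gripper_width: 51.7
```

```bash
python3 - <<'E'
from h import *
snap('side','s5')
s=cv2.imread('pics/s5.png')
a=cv2.imread('pics/t2.png')
cv2.imwrite('pics/box.png',cv2.resize(a[165:248,265:345],None,fx=7,fy=7,interpolation=cv2.INTER_CUBIC))
cv2.imwrite('pics/boxs.png',cv2.resize(cv2.imread('pics/s2.png')[175:245,262:365],None,fx=7,fy=7,interpolation=cv2.INTER_CUBIC))
E
```

```text
(no output)
```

View pics/s5.png

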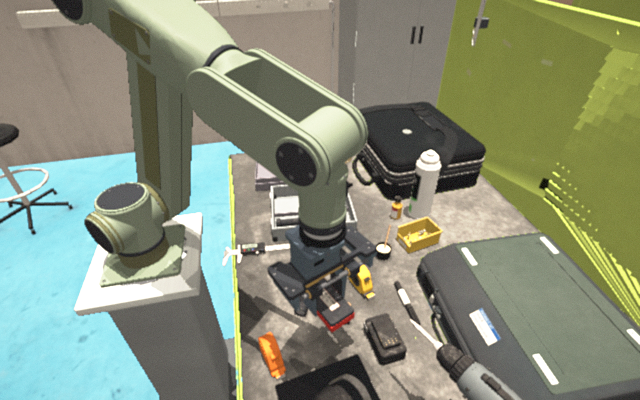

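View pics/box.png

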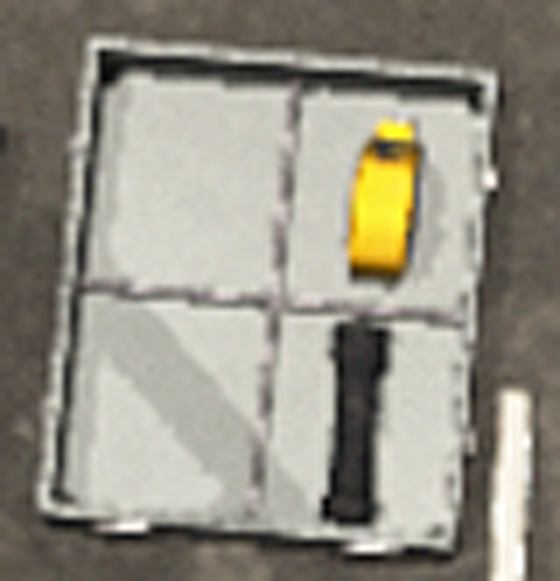

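View pics/boxs.png

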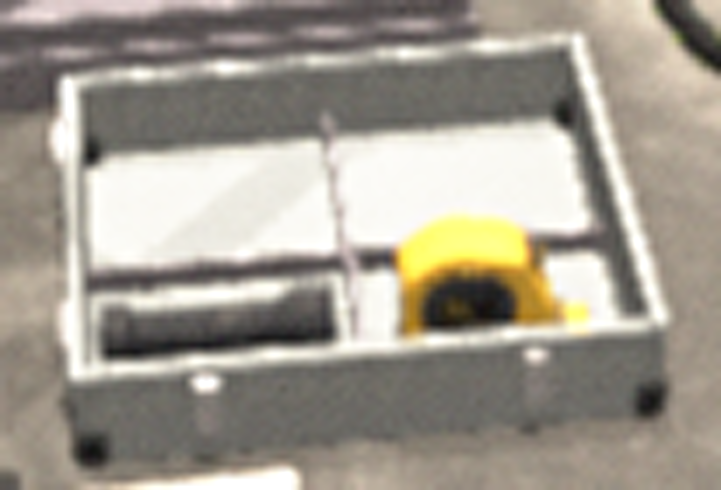

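```bash
python3 - <<'E'
from h import *
A=lambda u,v:(265+u/7-.43,165+v/7-.43)
S=lambda u,v:(262+u/7-.43,175+v/7-.43)
def show(n,cs,z,cam):
    P=np.array([onz(cam,*p,z) for p in cs]);e=[P[1]-P[0],P[2]-P[3],P[3]-P[0],P[2]-P[1]]
    print(n,np.round(P[:,:2]).tolist(),'c',P.mean(0).round(1),[round(np.linalg.norm(x)) for x in e],'ang',[round(np.degrees(np.arctan2(x[1],x[0])),1) for x in e])
# order: near-left(+y), far-left, far-right, near-right
show('top',[A(40,515),A(90,38),A(495,72),A(450,550)],52,'top')
show('side',[S(62,75),S(580,35),S(667,320),S(75,378)],52,'side')
print('cross top',onz('top',*A(272,300),20),'side',onz('side',*S(342,258),20))
print('ends', onz('top',*A(293,90),20),onz('top',*A(255,515),20),onz('top',*A(85,288),20),onz('top',*A(465,320),20))
E
```

```text
top [[386.0, 180.0], [637.0, 155.0], [615.0, -58.0], [365.0, -31.0]] c [500.5  61.7  52. ] [252, 252, 212, 214] ang [np.float64(-5.7), np.float64(-6.2), np.float64(-95.6), np.float64(-95.9)]
side [[386.0, 184.0], [636.0, 157.0], [615.0, -55.0], [367.0, -33.0]] c [500.8  63.1  52. ] [252, 249, 218, 213] ang [np.float64(-6.1), np.float64(-5.1), np.float64(-95.1), np.float64(-95.9)]
cross top [500.81961261  61.7282669   20.        ] side [496.1244188   55.20766602  20.        ]
ends [613.99147411  49.86045169  20.        ] [387.14424907  71.28899561  20.        ] [508.72463021 160.74163434  20.        ] [488.63136088 -40.03634475  20.        ]
```

Emit:
{"method": "play_rows", "body": {
  "increments": [
    [0,12,0,2,0.8],
    [0,22,0,3,0.8],
    [0,30,0,3.5,0.8],
    [0,32,0,3.5,0.8],
    [0,32,0,3.5,0.8],
    [0,32,0,3.5,0.8],
    [0,32,0,3.5,0.8],
    [0,32,0,3.5,0.8],
    [0,32,0,3.5,0.8],
    [0,32,0,3.5,0.8],
    [0,32,0,3.5,0.8],
    [0,32,0,3.5,0.8],
    [0,32,0,3.5,0.8],
    [0,32,0,3.5,0.8],
    [0,32,0,3.5,0.8],
    [1,32,0,3.5,0.8],
    [1,28,0,3.5,0.8],
    [1,20,0,3.5,0.8],
    [0,0,0,0.5,0.8],
    [0,0,0,0,0.8]
  ]
}}

```text
time_s: 18.77
ee_pos: [433.7, 119.4, 193.5]
ee_rot: [-180.0, -0.1, 174.3]
force: [0.6, -0.3, -2.5]
gripper_width: 52.2
```

```bash
python3 - <<'E'
from h import *
snap('side','s6');s=env.state();print(s['ee_pos'],s['ee_rot'],s['gripper_width'])
s=cv2.imread('pics/s6.png')
cv2.imwrite('pics/s6z.png',cv2.resize(s[100:260,220:420],None,fx=4,fy=4,interpolation=cv2.INTER_CUBIC))
E
```

```text
[434.00385552 119.17890178 193.63595273] [-1.79966656e+02 -5.48328856e-02  1.74245367e+02] 52.09815402365086
```

View pics/s6z.png

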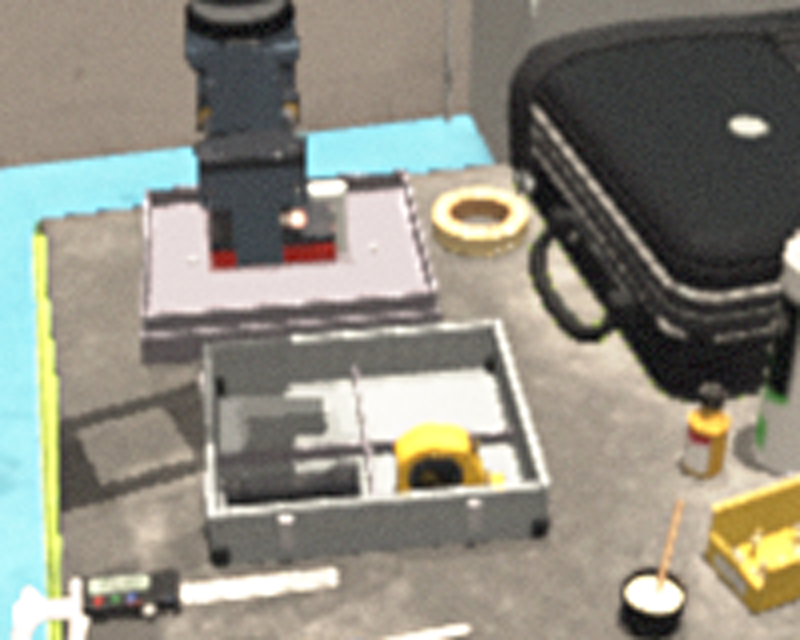

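```bash
python3 - <<'E'
from h import *
for x in (396.5,491.5): print(proj('side',(x,119-29,177)))
E
```

```text
(np.float64(273.5630204524846), np.float64(168.26191744282426))
(np.float64(305.10387060313946), np.float64(164.12584159528373))
```

Emit:
{"method": "play_rows", "body": {
  "increments": [
    [0,0,-20,0,0.8],
    [0,0,-30,0,0.8],
    [0,0,-35,0,0.8],
    [0,0,-30,0,0.8],
    [0,0,-25,0,0.8],
    [0,0,-15,0,0.8],
    [0,0,-9,0,0.8],
    [0,0,-4,0,0.8],
    [0,0,0,0,0.8],
    [0,0,0,0,0.8]
  ]
}}

```text
time_s: 20.08
ee_pos: [435.2, 119.7, 26.5]
ee_rot: [180.0, 0.1, 174.2]
force: [0.4, -0.5, -1.9]
gripper_width: 52.0
```

Alignment matches. Lower the last 2–3 mm and release.

Emit:
{"method": "play_rows", "body": {
  "increments": [
    [0,0,-1.5,0,0.8],
    [0,0,-1,0,0.8],
    [0,0,0,0,0.4],
    [0,0,0,0,0.32],
    [0,0,0,0,0.32],
    [0,0,0,0,0.32],
    [0,0,0,0,0.32]
  ]
}}

```text
time_s: 20.95
ee_pos: [434.8, 119.6, 23.4]
ee_rot: [180.0, -0.0, 174.2]
force: [0.0, -1.3, -0.7]
gripper_width: 62.3
```

Emit:
{"method": "play_rows", "body": {
  "increments": [
    [0,0,10,0,0.32],
    [0,0,25,0,0.32],
    [0,0,40,0,0.32],
    [0,0,50,0,0.3],
    [0,0,50,0,0.2],
    [0,0,25,0,0]
  ]
}}

```text
time_s: 21.7
ee_pos: [435.7, 119.9, 227.1]
ee_rot: [179.9, 0.3, 174.2]
force: [0.3, 0.7, 0.1]
gripper_width: 80.1
```

Emit:
{"method": "play_rows", "body": {
  "increments": [
    [3,-15,0,-2,0],
    [6,-25,0,-4,0],
    [7,-28,0,-4.2,0],
    [7,-28,0,-4.2,0],
    [7,-28,0,-4.2,0],
    [7,-28,0,-4.2,0],
    [7,-28,0,-4.2,0],
    [7,-28,0,-4.2,0],
    [7,-28,0,-4.2,0],
    [7,-28,0,-4.2,0],
    [7,-28,0,-4.2,0],
    [7,-28,0,-4.2,0],
    [7,-28,0,-4.2,0],
    [7,-28,0,-4.2,0],
    [7,-28,0,-4.2,0],
    [7,-28,0,-4.2,0],
    [7,-28,0,-4.2,0],
    [7,-25,0,-4.2,0],
    [7,-20,0,-4.2,0],
    [5,-15,0,-5.5,0]
  ]
}}

```text
time_s: 24.2
ee_pos: [566.5, -401.8, 221.1]
ee_rot: [-179.8, -0.1, 91.1]
force: [0.5, -0.2, 0.4]
gripper_width: 91.3
```

```bash
python3 - <<'E'
from h import *
snap('side','s7');snap('top','t7');s=env.state();print(s['ee_pos'],s['ee_rot'],s['gripper_width'])
E
```

```text
[ 566.60864427 -402.21152369  220.92957941] [-1.79832151e+02 -8.17935201e-02  9.12017932e+01] 90.80238131267532
```

View pics/s7.png

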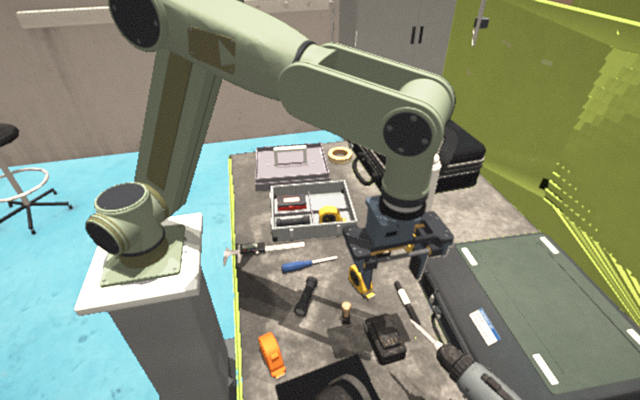

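View pics/t7.png

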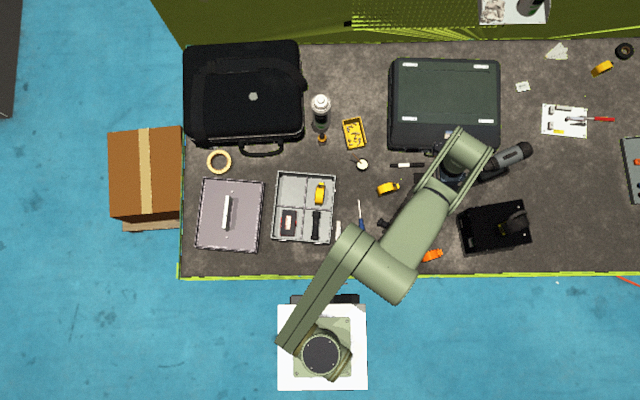

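```bash
python3 - <<'E'
from h import *
for u in (395,440,495): print(onz('top',u,155,0),onz('top',u,151,100))
def tri(a,b):
    o1,d1=ray('top',*a);o2,d2=ray('side',*b)
    s=np.linalg.lstsq(np.c_[d1,-d2],o2-o1,rcond=None)[0];p,q=o1+d1*s[0],o2+d2*s[1];return np.round((p+q)/2),np.linalg.norm(p-q)
print(tri((388,151),(422,263)))
s=cv2.imread('pics/s7.png');t=cv2.imread('pics/t2.png')
a=cv2.resize(s[225:375,340:470],None,fx=4,fy=4,interpolation=cv2.INTER_CUBIC)
cv2.imwrite('pics/s7z.png',a);cv2.imwrite('pics/t2c.png',cv2.resize(t[130:210,375:515],None,fx=5,fy=5,interpolation=cv2.INTER_CUBIC))
E
```

```text
[ 699.64954622 -285.40148177    0.        ] [ 688.21372754 -272.6769016   100.        ]
[ 696.70359185 -454.89773206    0.        ] [ 685.39346638 -433.18472456  100.        ]
[ 693.11946074 -661.11164657    0.        ] [ 681.96227779 -628.46189152  100.        ]
(array([ 712., -257.,   56.]), np.float64(23.76563467663507))
```

View pics/s7z.png

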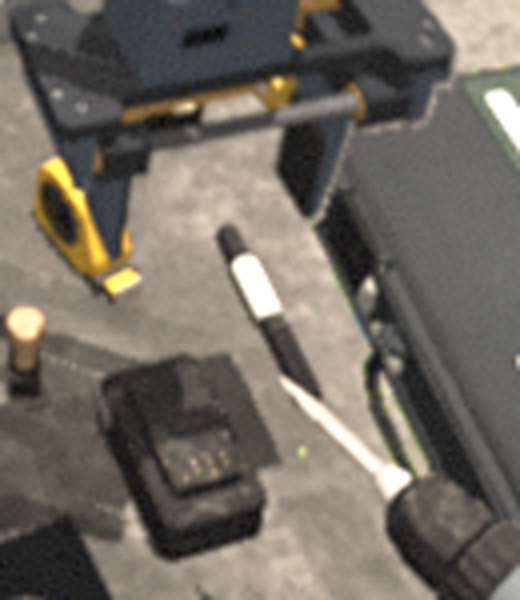

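View pics/t2c.png

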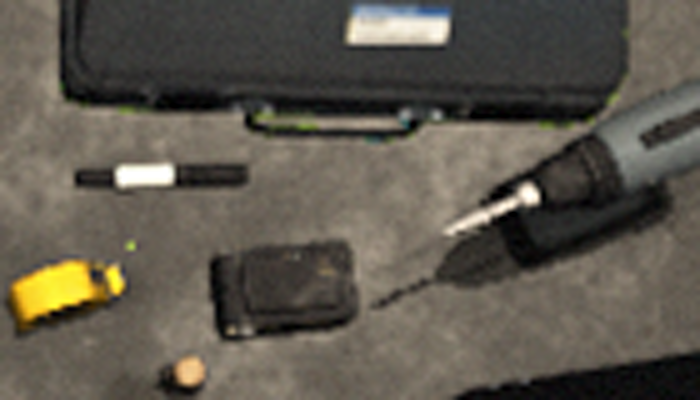

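```bash
python3 - <<'E'
from h import *
def tri(a,b):
    o1,d1=ray('top',*a);o2,d2=ray('side',*b)
    s=np.linalg.lstsq(np.c_[d1,-d2],o2-o1,rcond=None)[0];p,q=o1+d1*s[0],o2+d2*s[1];return np.round((p+q)/2),np.linalg.norm(p-q)
print(tri((464,176.8),(410.5,319.5)))
print(tri((464,176.8),(412,321)))
print('chuck',tri((481,169),(438,344)))
E
```

```text
(array([ 570., -487.,  196.]), np.float64(1.8113042095092422))
(array([ 572., -489.,  192.]), np.float64(3.7886393115849595))
chuck (array([ 594., -544.,  201.]), np.float64(0.10605827769564144))
```

Emit:
{"method": "play_rows", "body": {
  "increments": [
    [0.5,-0.5,-20,2,0],
    [0.5,0,-40,2.3,0],
    [0,0,-45,0,0],
    [0,0,-40,0,0],
    [0,0,-30,0,0],
    [0,0,-15,0,0],
    [0,0,-8,0,0],
    [0,0,-3,0,0],
    [0,0,0,0,0]
  ],
  "newtons": 40
}}

```text
time_s: 25.42
ee_pos: [569.2, -401.2, 23.4]
ee_rot: [179.9, 0.1, 95.7]
force: [-0.0, -0.4, 0.3]
gripper_width: 90.9
```

```bash
python3 - <<'E'
from h import *
snap('side','s8');s=env.state();print(s['ee_pos'],s['ee_rot'],s['force'])
s=cv2.imread('pics/s8.png')
cv2.imwrite('pics/s8z.png',cv2.resize(s[225:375,320:470],None,fx=4,fy=4,interpolation=cv2.INTER_CUBIC))
E
```

```text
[ 569.30354275 -401.23463423   23.53909717] [1.79915594e+02 7.10472669e-02 9.56588934e+01] [ 0.54535745 -0.75204691  0.12197979]
```

View pics/s8z.png

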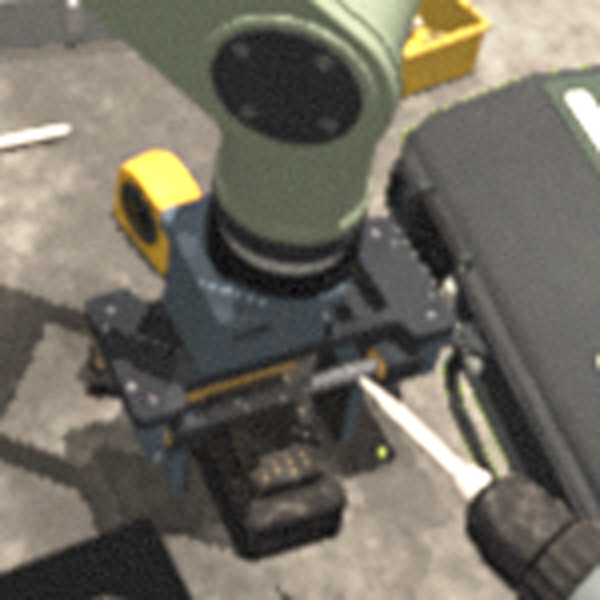

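Emit:
{"method": "play_rows", "body": {
  "increments": [
    [0,0,-2,0,0.2],
    [0,0,0,0,0.3],
    [0,0,0,0,0.4],
    [0,0,0,0,0.6],
    [0,0,0,0,0.6],
    [0,0,0,0,0.6],
    [0,0,0,0,0.6]
  ],
  "newtons": 40
}}

```text
time_s: 26.35
ee_pos: [568.8, -400.9, 20.6]
ee_rot: [180.0, 0.0, 95.7]
force: [-0.5, 0.7, 1.0]
gripper_width: 61.8
```

Emit:
{"method": "play_rows", "body": {
  "increments": [
    [0,0,5,0,0.6],
    [0,0,15,0,0.6],
    [0,0,30,0,0.6],
    [0,0,40,0,0.6],
    [0,0,45,0,0.6],
    [0,0,40,0,0.6],
    [0,0,0,0,0.6]
  ]
}}

```text
time_s: 27.22
ee_pos: [570.4, -402.0, 200.5]
ee_rot: [179.6, 0.4, 95.6]
force: [-0.3, 0.4, -3.7]
gripper_width: 61.7
```

Emit:
{"method": "play_rows", "body": {
  "increments": [
    [0,12,0,2,0.6],
    [-1,22,0,3.5,0.6],
    [-1,27,0,4.2,0.6],
    [-1,28,0,4.2,0.6],
    [-1,28,0,4.2,0.6],
    [-1,28,0,4.2,0.6],
    [-1,28,0,4.2,0.6],
    [-1,28,0,4.2,0.6],
    [-1,28,0,4.2,0.6],
    [-1,28,0,4.2,0.6],
    [-1,28,0,4.2,0.6],
    [-1,28,0,4.2,0.6],
    [-1,28,0,4.2,0.6],
    [-1,28,0,4.2,0.6],
    [-1,28,0,4.2,0.6],
    [-1,28,0,4.2,0.6],
    [-1,28,0,4.2,0.6],
    [-1,27,0,4.2,0.6],
    [0,20,0,4.2,0.6],
    [0,10,0,1.6,0.6]
  ]
}}

```text
time_s: 29.72
ee_pos: [550.0, 110.8, 194.2]
ee_rot: [-180.0, -0.2, 174.4]
force: [-0.0, -0.4, -3.9]
gripper_width: 61.7
```

```bash
python3 - <<'E'
from h import *
snap('side','s9');s=env.state();print(s['ee_pos'],s['ee_rot'],s['gripper_width'])
s=cv2.imread('pics/s9.png')
cv2.imwrite('pics/s9z.png',cv2.resize(s[100:260,220:420],None,fx=4,fy=4,interpolation=cv2.INTER_CUBIC))
for x in (516,616): print((np.array(proj('side',(x,107-31,180)))-[220,100])*4)
E
```

```text
[550.35647882 111.4307546  194.44128549] [ 1.79964054e+02 -1.41760847e-01  1.74389292e+02] 62.05905815017041
[376.14513885 258.61085199]
[505.78368716 241.51307281]
```

View pics/s9z.png

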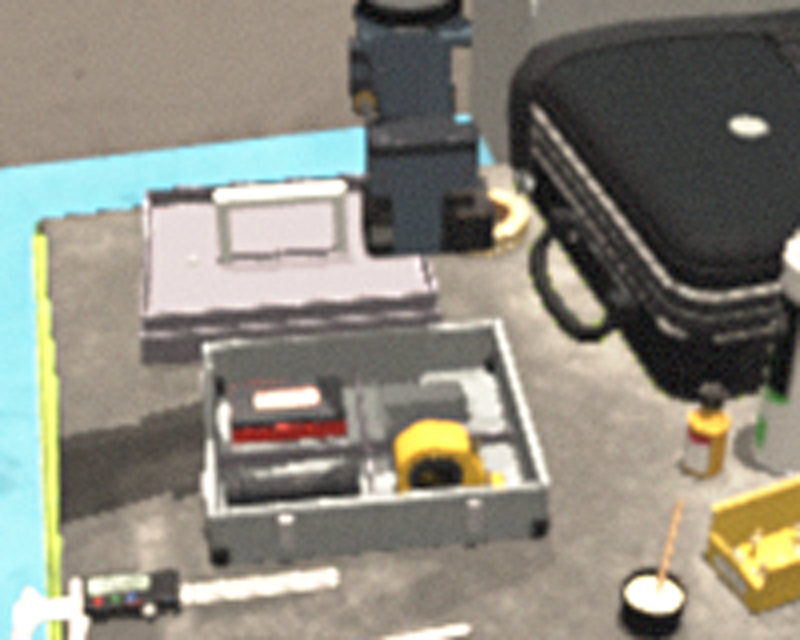

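Emit:
{"method": "play_rows", "body": {
  "increments": [
    [3,-1.5,-20,0,0.6],
    [1,-1,-30,0,0.6],
    [0,0,-35,0,0.6],
    [0,0,-30,0,0.6],
    [0,0,-20,0,0.6],
    [0,0,-12,0,0.6],
    [0,0,-8,0,0.6],
    [0,0,0,0,0.6],
    [0,0,0,0,0.6]
  ]
}}

```text
time_s: 30.9
ee_pos: [556.3, 106.7, 41.2]
ee_rot: [180.0, 0.1, 174.1]
force: [-0.1, 0.0, -2.8]
gripper_width: 61.8
```

Emit:
{"method": "play_rows", "body": {
  "increments": [
    [-1,1.5,-4,0,0.6],
    [0,0,-4,0,0.6],
    [0,0,-4,0,0.6],
    [0,0,-2,0,0.6],
    [0,0,0,0,0.6]
  ]
}}

```text
time_s: 31.52
ee_pos: [554.7, 108.1, 26.2]
ee_rot: [-180.0, -0.0, 174.1]
force: [0.7, -0.3, -3.0]
gripper_width: 62.2
```

```bash
python3 - <<'E'
from h import *
snap('side','s10');s=env.state();print(s['ee_pos'],s['ee_rot'],s['force'])
s=cv2.imread('pics/s10.png')
cv2.imwrite('pics/s10z.png',cv2.resize(s[120:250,240:380],None,fx=5,fy=5,interpolation=cv2.INTER_CUBIC))
E
```

```text
[554.81476737 108.12537638  26.40319101] [ 1.79996427e+02 -6.28191877e-03  1.74147870e+02] [ 0.2486269   0.07975171 -2.54342031]
```

View pics/s10z.png

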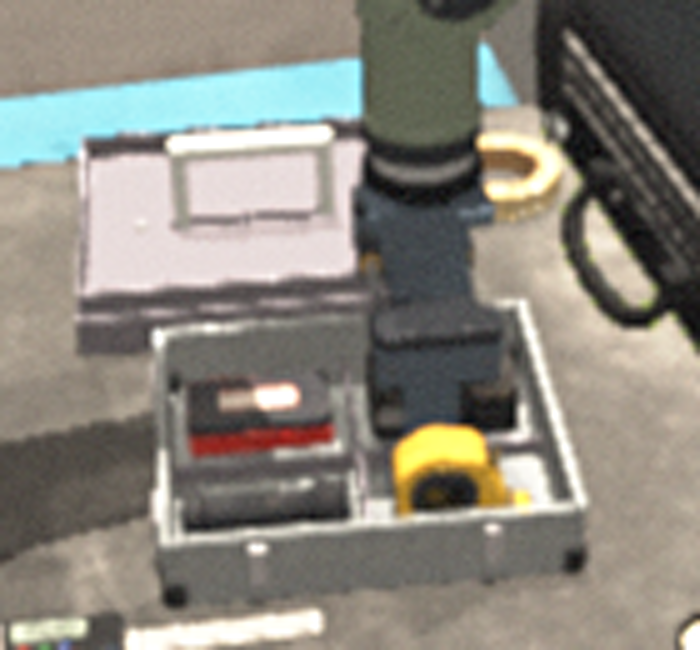

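Emit:
{"method": "play_rows", "body": {
  "increments": [
    [0,0,-0.8,0,0.6],
    [0,0,0,0,0.3],
    [0,0,0,0,0.27],
    [0,0,0,0,0.27],
    [0,0,0,0,0.27],
    [0,0,0,0,0.27]
  ]
}}

```text
time_s: 32.33
ee_pos: [554.8, 108.1, 25.7]
ee_rot: [180.0, 0.0, 174.1]
force: [-0.0, -0.4, -0.2]
gripper_width: 66.7
```

Emit:
{"method": "play_rows", "body": {
  "increments": [
    [0,0,5,0,0.27],
    [0,0,15,0,0.27],
    [0,0,30,0,0.27],
    [0,0,50,0,0.27],
    [0,0,50,0,0.2],
    [0,0,40,0,0.2]
  ]
}}

```text
time_s: 33.08
ee_pos: [555.1, 108.2, 219.3]
ee_rot: [179.9, 0.2, 174.1]
force: [0.5, -0.2, -0.9]
gripper_width: 72.8
```

Emit:
{"method": "play_rows", "body": {
  "increments": [
    [-6,-12,0,0.5,0.4],
    [-12,-23,0,1,0.4],
    [-13,-25,0,1,0.4],
    [-13,-25,0,1,0.4],
    [-13,-25,0,1,0.4],
    [-13,-25,0,1,0.4],
    [-13,-25,0,1,0.4],
    [-13,-25,0,1,0.4],
    [-13,-25,0,1,0.4],
    [-12,-23,0,1,0.4],
    [-10,-17,0,1,0.4],
    [-5,-10,0,0.5,0.4],
    [0,0,-20,0,0.4],
    [0,0,-40,0,0.4],
    [0,0,-30,0,0.4],
    [0,0,0,0,0.4]
  ]
}}

```text
time_s: 35.08
ee_pos: [416.9, -151.0, 123.9]
ee_rot: [179.8, -0.3, -174.8]
force: [0.4, -0.5, -0.1]
gripper_width: 55.0
```

```bash
python3 - <<'E'
from h import *
snap('side','s11');snap('top','t11');s=env.state();print(s['ee_pos'],s['ee_rot'],s['gripper_width'])
a=cv2.imread('pics/s11.png')[150:400,220:440];b=cv2.imread('pics/t11.png')[140:280,195:455]
cv2.imwrite('pics/s11z.png',cv2.resize(a,None,fx=2.4,fy=2.4,interpolation=cv2.INTER_CUBIC))
cv2.imwrite('pics/t11z.png',cv2.resize(b,None,fx=3,fy=3,interpolation=cv2.INTER_CUBIC))
a=cv2.imread('pics/s2.png')[245:280,270:345];cv2.imwrite('pics/sd.png',cv2.resize(a,None,fx=10,fy=10,interpolation=cv2.INTER_CUBIC))
E
```

```text
[ 419.23447682 -151.96172652  126.29483127] [-1.79989563e+02  3.56797141e-02 -1.74839966e+02] 54.79296071601962
```

View pics/s11z.png

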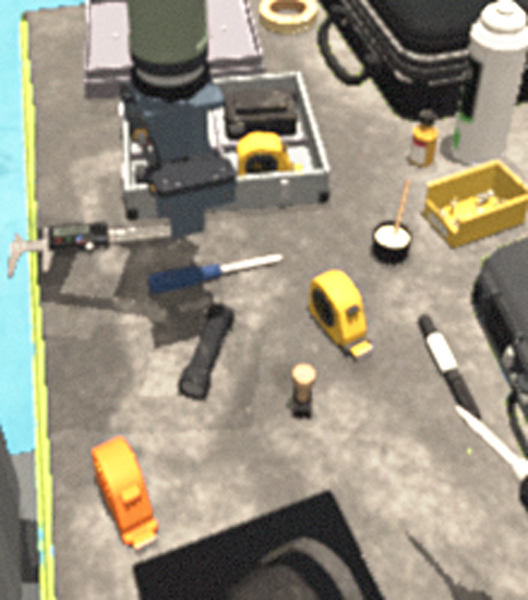

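View pics/t11z.png

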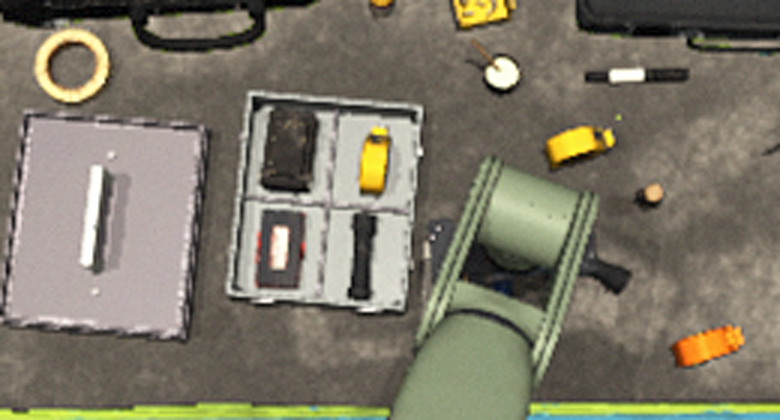

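View pics/sd.png

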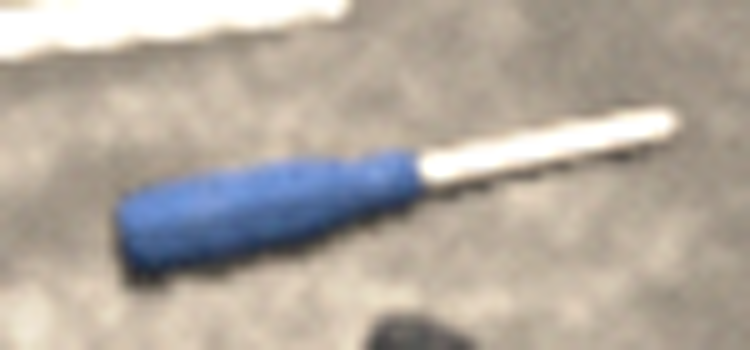

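```bash
python3 - <<'E'
from h import *
S=lambda u,v:(270+u/10-.45,245+v/10-.45)
for p in[(125,232),(270,210),(420,170),(675,122)]: print(onz('side',*S(*p),11))
E
```

```text
[ 375.5780392  -150.52099223   11.        ]
[ 415.24782302 -151.73116361   11.        ]
[ 458.01046372 -146.80983565   11.        ]
[ 530.89962439 -145.5518424    11.        ]
```

Emit:
{"method": "play_rows", "body": {
  "increments": [
    [-1,0.5,-25,-0.8,0.4],
    [0,0,-35,0,0.4],
    [0,0,-25,0,0.4],
    [0,0,-14,0,0.4],
    [0,0,-7,0,0.4],
    [0,0,0,0,0.4],
    [0,0,0,0,0.6],
    [0,0,0,0,0.85],
    [0,0,0,0,0.9],
    [0,0,0,0,0.9],
    [0,0,0,0,0.9],
    [0,0,0,0,0.9]
  ],
  "newtons": 30
}}

```text
time_s: 36.67
ee_pos: [417.9, -151.4, 19.9]
ee_rot: [-180.0, 0.0, -175.7]
force: [-1.2, -0.5, 3.5]
gripper_width: 22.1
```

Emit:
{"method": "play_rows", "body": {
  "increments": [
    [0,0,5,0,0.9],
    [0,0,15,0,0.9],
    [0,0,35,0,0.9],
    [0,0,50,0,0.9],
    [0,0,45,0,0.9],
    [0,0,0,0,0.9]
  ]
}}

```text
time_s: 37.42
ee_pos: [419.8, -152.2, 172.9]
ee_rot: [-179.8, 0.4, -175.6]
force: [1.1, -0.1, -1.5]
gripper_width: 22.3
```

Emit:
{"method": "play_rows", "body": {
  "increments": [
    [1,15,0,-0.5,0.9],
    [1,25,0,-0.7,0.9],
    [1,30,0,-0.7,0.9],
    [1,30,0,-0.7,0.9],
    [1,30,0,-0.7,0.9],
    [1,30,0,-0.7,0.9],
    [1,30,0,-0.7,0.9],
    [1,30,0,-0.7,0.9],
    [1,30,0,-0.7,0.9],
    [1,30,0,-0.7,0.9],
    [1,30,0,-0.7,0.9],
    [1,30,0,-0.7,0.9],
    [1,30,0,-0.7,0.9],
    [1,28,0,-0.6,0.9],
    [2,20,0,-0.4,0.9],
    [1,12,0,0,0.9],
    [0,0,0,0,0.9],
    [0,0,0,0,0.9]
  ]
}}

```text
time_s: 39.67
ee_pos: [434.5, 277.8, 169.3]
ee_rot: [-179.9, -0.0, 174.4]
force: [-0.1, 0.1, -0.8]
gripper_width: 22.1
```

```bash
python3 - <<'E'
from h import *
snap('side','s12');s=env.state();print(s['ee_pos'],s['ee_rot'],s['gripper_width'])
a=cv2.imread('pics/s12.png')[90:240,220:380]
cv2.imwrite('pics/s12z.png',cv2.resize(a,None,fx=4,fy=4,interpolation=cv2.INTER_CUBIC))
# tray pose re-measure from t11
Z=lambda u,v:(195+u/3,140+v/3)
cs=[onz('top',*Z(*p),52) for p in [(25,113),(208,125),(187,338),(5,322)]]
print(np.round(cs),np.mean(cs,0))
h=[onz('top',*Z(*p),103) for p in[(97,168),(88,272)]];print(h,np.mean(h,0))
E
```

```text
[434.56910743 277.82015619 169.446039  ] [-1.79962850e+02 -3.08608682e-02  1.74417508e+02] 21.91610893559742
[[612. 428.  52.]
 [594. 203.  52.]
 [334. 226.  52.]
 [356. 446.  52.]] [474.02394444 325.92709267  52.        ]
[array([533.0417891 , 327.54796291, 103.        ]), array([409.37602463, 335.83283433, 103.        ])] [471.20890686 331.69039862 103.        ]
```

View pics/s12z.png

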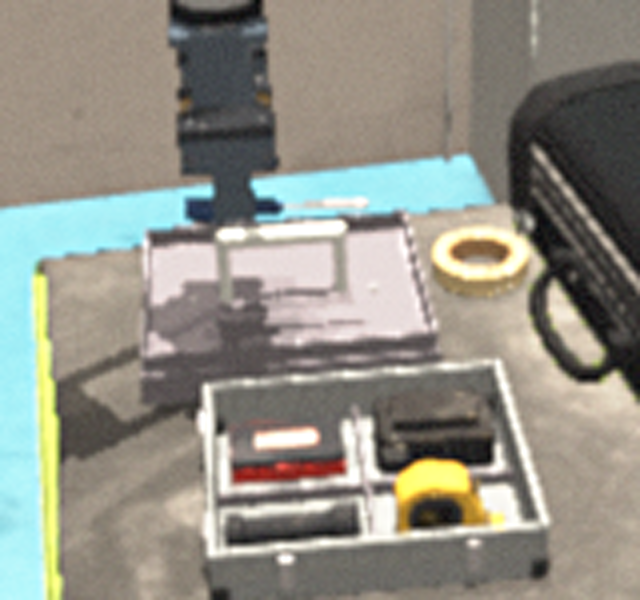

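Emit:
{"method": "play_rows", "body": {
  "increments": [
    [0,0,-20,0,0.9],
    [0,0,-30,0,0.9],
    [0,0,-30,0,0.9],
    [0,0,-20,0,0.9],
    [0,0,-10,0,0.9],
    [0,0,-5,0,0.9],
    [0,0,0,0,0.9],
    [0,0,0,0,0.9]
  ]
}}

```text
time_s: 40.72
ee_pos: [435.3, 278.9, 55.4]
ee_rot: [179.9, 0.1, 174.4]
force: [0.6, 0.3, -1.2]
gripper_width: 21.6
```

```bash
python3 - <<'E'
from h import *
snap('side','s13');s=env.state();print(s['ee_pos'],s['force'])
a=cv2.imread('pics/s13.png')[90:240,220:380]
cv2.imwrite('pics/s13z.png',cv2.resize(a,None,fx=4,fy=4,interpolation=cv2.INTER_CUBIC))
E
```

```text
[435.20191687 278.8862024   55.34162898] [ 0.24947854  0.72338878 -0.23476223]
```

View pics/s13z.png

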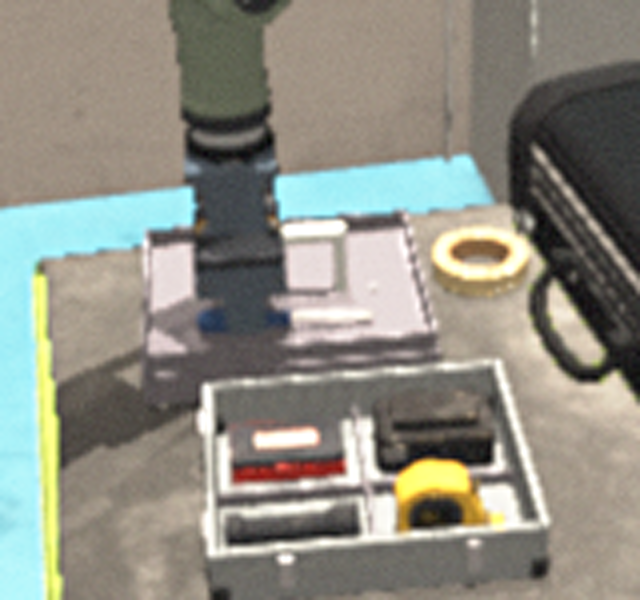

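Emit:
{"method": "play_rows", "body": {
  "increments": [
    [0,0,-1.5,0,0.9],
    [0,0,-1,0,0.9],
    [0,0,0,0,0.9],
    [0,0,0,0,0.7],
    [0,0,0,0,0.55],
    [0,0,0,0,0.55],
    [0,0,0,0,0.55],
    [0,0,0,0,0.55]
  ]
}}

```text
time_s: 41.78
ee_pos: [434.8, 278.6, 52.2]
ee_rot: [180.0, -0.0, 174.4]
force: [0.1, 0.1, 0.1]
gripper_width: 41.2
```

Emit:
{"method": "play_rows", "body": {
  "increments": [
    [0,0,8,0,0.55],
    [0,0,20,0,0.55],
    [0,0,40,0,0.5],
    [0,0,50,0,0.5],
    [0,0,20,0,0.45]
  ]
}}

```text
time_s: 42.4
ee_pos: [436.0, 279.4, 193.9]
ee_rot: [179.8, 0.3, 174.4]
force: [0.0, -0.6, -0.2]
gripper_width: 49.7
```

```bash
python3 - <<'E'
from h import *
snap('side','s14');s=env.state();print(s['ee_pos'],s['force'],s['ee_rot'])
a=cv2.imread('pics/s14.png')[90:240,220:380]
cv2.imwrite('pics/s14z.png',cv2.resize(a,None,fx=4,fy=4,interpolation=cv2.INTER_CUBIC))
E
```

```text
[436.67571268 279.80351654 195.42041177] [1.03616935 0.66955144 1.62583685] [179.69316238   0.4025049  174.45356638]
```

View pics/s14z.png

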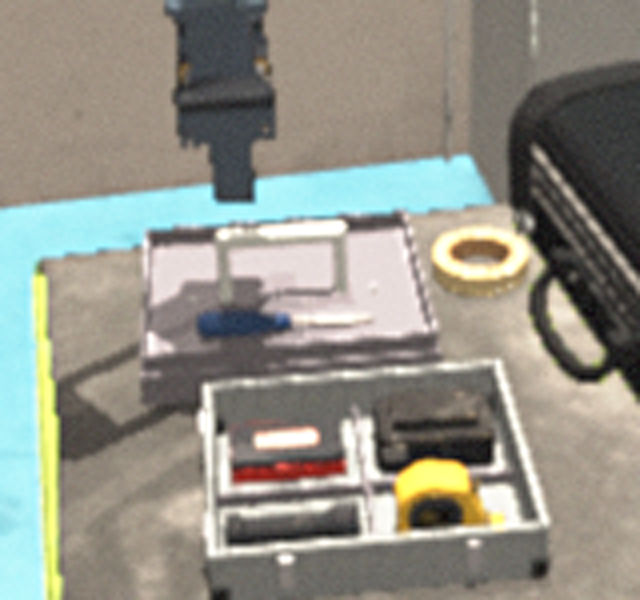

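Emit:
{"method": "play_rows", "body": {
  "increments": [
    [10,14,0,0,0.35],
    [15,21,0,0,0.35],
    [15,21,0,0,0.35],
    [0,0,0,0,0.35],
    [0,0,-25,0,0.35],
    [0,0,-35,0,0.35],
    [0,0,-25,0,0.35],
    [0,0,-15,0,0.35],
    [0,0,0,0,0.35],
    [0,0,0,0,0.35]
  ],
  "newtons": 55
}}

```text
time_s: 43.7
ee_pos: [475.3, 335.0, 91.0]
ee_rot: [179.9, 0.1, 174.4]
force: [0.1, 0.1, -0.5]
gripper_width: 59.2
```

Emit:
{"method": "play_rows", "body": {
  "increments": [
    [0,0,-1,0,0.7],
    [0,0,0,0,1],
    [0,0,0,0,1],
    [0,0,0,0,1],
    [0,0,0,0,1],
    [0,0,0,0,1],
    [0,0,0,0,1],
    [0,0,0,0,1],
    [0,0,0,0,1]
  ],
  "newtons": 55
}}

```text
time_s: 44.82
ee_pos: [474.8, 334.7, 89.2]
ee_rot: [180.0, 0.0, 174.4]
force: [0.0, 0.0, 0.1]
gripper_width: 13.8
```

Emit:
{"method": "play_rows", "body": {
  "increments": [
    [0,0,3,0,1],
    [0,0,6,0,1],
    [0,0,12,0,1],
    [0,0,20,0,1],
    [0,0,25,0,1],
    [0,0,25,0,1],
    [0,0,20,0,1],
    [0,0,9,0,1],
    [0,0,0,0,1],
    [0,0,0,0,1],
    [0,0,0,0,1]
  ]
}}

```text
time_s: 46.2
ee_pos: [474.4, 334.4, 208.2]
ee_rot: [-179.9, -0.1, 174.5]
force: [0.2, 0.1, -4.4]
gripper_width: 13.4
```

```bash
python3 - <<'E'
from h import *
snap('side','s15');s=env.state();print(s['ee_pos'],s['force'],s['ee_rot'],s['torque'])
a=cv2.imread('pics/s15.png')[70:240,220:380]
cv2.imwrite('pics/s15z.png',cv2.resize(a,None,fx=4,fy=3.5,interpolation=cv2.INTER_CUBIC))
E
```

```text
[474.51405535 334.43406356 208.35729252] [ 0.09968531  0.1189524  -3.46791516] [-1.79948252e+02 -7.04685409e-02  1.74449736e+02] [ 0.07551803 -0.05755804 -0.02880491]
```

View pics/s15z.png

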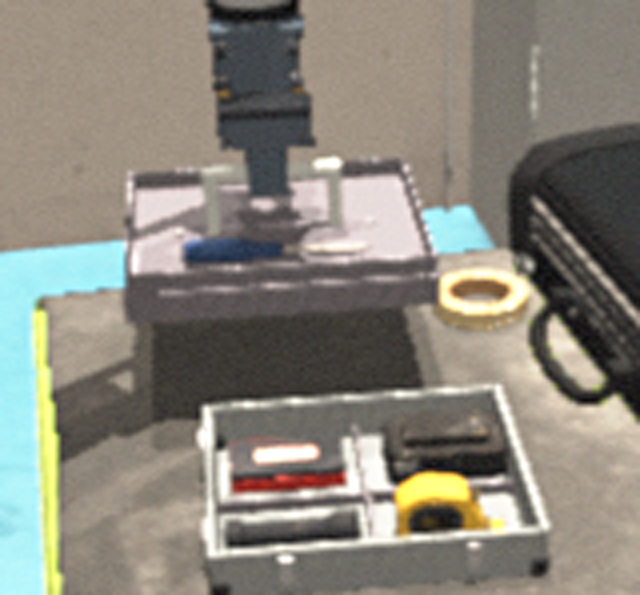

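Emit:
{"method": "play_rows", "body": {
  "increments": [
    [0,-10,0,0,1],
    [1,-18,0,0,1],
    [2,-22,0,0,1],
    [2,-22,0,0,1],
    [2,-22,0,0,1],
    [2,-22,0,0,1],
    [2,-22,0,0,1],
    [2,-22,0,0,1],
    [2,-22,0,0,1],
    [2,-22,0,0,1],
    [2,-22,0,0,1],
    [2,-20,0,0,1],
    [2,-18,0,0,1],
    [1,-10,0,0,1],
    [0,0,0,0,1],
    [0,0,0,0,1],
    [0,0,0,0,1]
  ]
}}

```text
time_s: 48.38
ee_pos: [498.8, 61.2, 209.1]
ee_rot: [180.0, -0.0, 174.5]
force: [0.7, -0.0, -4.7]
gripper_width: 13.8
```

```bash
python3 - <<'E'
from h import *
snap('side','s16');s=env.state();print(s['ee_pos'],s['force'],s['ee_rot'],s['torque'])
a=cv2.imread('pics/s16.png')[110:250,240:380];b=cv2.imread('pics/s1.png')[110:250,240:380]
cv2.imwrite('pics/s16z.png',cv2.resize(np.hstack([a,b]),None,fx=2.85,fy=2.85,interpolation=cv2.INTER_CUBIC))
E
```

```text
[498.75719926  61.18759934 209.13327366] [-0.5490483   0.38984199 -4.93613377] [ 1.79987089e+02 -5.91333699e-03  1.74500519e+02] [ 0.05438011 -0.00422202  0.04024004]
```

View pics/s16z.png

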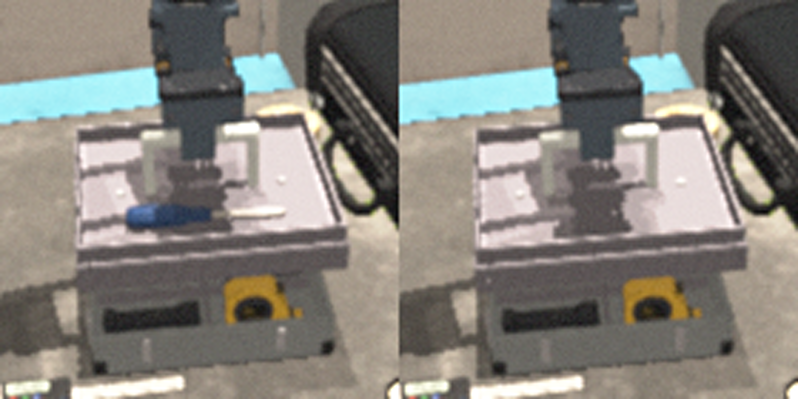

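Emit:
{"method": "play_rows", "body": {
  "increments": [
    [0,-0.3,-12,0,1],
    [0,0,-18,0,1],
    [0,0,-16,0,1],
    [0,0,-10,0,1],
    [0,0,-5,0,1],
    [0,0,-3,0,1],
    [0,0,-3,0,1],
    [0,0,-2,0,1],
    [0,0,-2,0,1],
    [0,0,0,0,1],
    [0,0,0,0,1]
  ]
}}

```text
time_s: 49.8
ee_pos: [498.9, 60.3, 138.3]
ee_rot: [180.0, 0.0, 174.4]
force: [-0.3, -0.5, -4.0]
gripper_width: 14.0
```

Still free at 138 (skirt already inside by ~3 mm); continue gently.

Emit:
{"method": "play_rows", "body": {
  "increments": [
    [0,0,-1,0,1],
    [0,0,-1,0,1],
    [0,0,-1,0,1],
    [0,0,-1,0,1],
    [0,0,0,0,1],
    [0,0,0,0,1]
  ]
}}

```text
time_s: 50.55
ee_pos: [498.8, 60.3, 134.2]
ee_rot: [180.0, 0.0, 174.5]
force: [-0.0, -0.2, -4.6]
gripper_width: 13.5
```

Emit:
{"method": "play_rows", "body": {
  "increments": [
    [0,0,-0.6,0,1],
    [0,0,-0.6,0,1],
    [0,0,-0.4,0,1],
    [0,0,0,0,1],
    [0,0,0,0,1]
  ]
}}

```text
time_s: 51.18
ee_pos: [498.8, 60.4, 133.2]
ee_rot: [180.0, 0.0, 174.4]
force: [-2.5, -0.2, 5.0]
gripper_width: 13.4
```

Emit:
{"method": "play_rows", "body": {
  "increments": [
    [0,0,0,0,0.8],
    [0,0,0,0,0.55],
    [0,0,0,0,0.4],
    [0,0,0,0,0.4],
    [0,0,0,0,0.4],
    [0,0,8,0,0.4],
    [0,0,20,0,0.4],
    [0,0,35,0,0.4],
    [0,15,40,0,0.4],
    [-10,35,20,0,0.4],
    [-15,45,0,0,0.4],
    [-15,45,0,0,0.4],
    [-15,45,0,0,0.4],
    [-15,45,0,0,0.4],
    [-10,35,0,0,0.4],
    [-5,15,0,0,0.4],
    [0,0,0,0,0.4]
  ]
}}

```text
time_s: 53.3
ee_pos: [413.7, 340.5, 255.7]
ee_rot: [-180.0, 0.0, 174.5]
force: [-0.2, 0.8, -0.8]
gripper_width: 54.8
```

```bash
python3 - <<'E'
from h import *
snap('side','s17');snap('top','t17')
a=cv2.imread('pics/s17.png')[140:390,220:440];b=cv2.imread('pics/t17.png')[140:280,195:455]
cv2.imwrite('pics/s17z.png',cv2.resize(a,None,fx=2.4,fy=2.4,interpolation=cv2.INTER_CUBIC))
cv2.imwrite('pics/t17z.png',cv2.resize(b,None,fx=3,fy=3,interpolation=cv2.INTER_CUBIC))
a=cv2.imread('pics/s17.png')[160:250,255:370];b=cv2.imread('pics/s0.png')[160:250,255:370]
cv2.imwrite('pics/cmp.png',cv2.resize(np.hstack([a,b]),None,fx=3.4,fy=3.4,interpolation=cv2.INTER_CUBIC))
E
```

```text
(no output)
```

View pics/s17z.png

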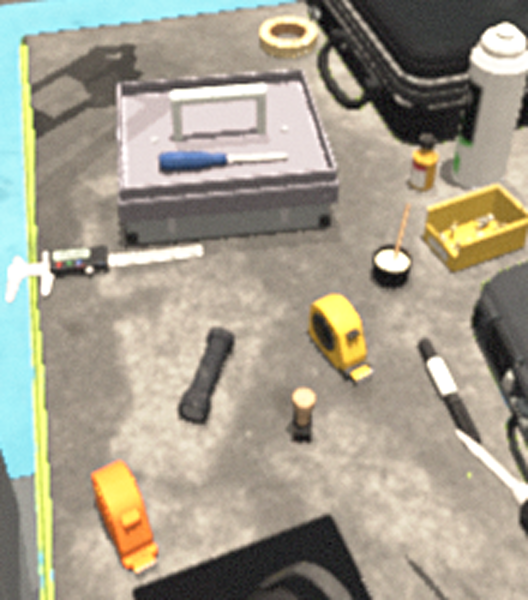

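View pics/t17z.png

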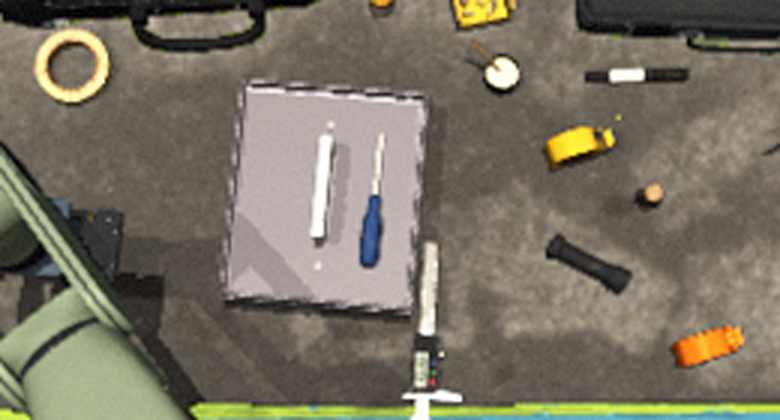

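View pics/cmp.png

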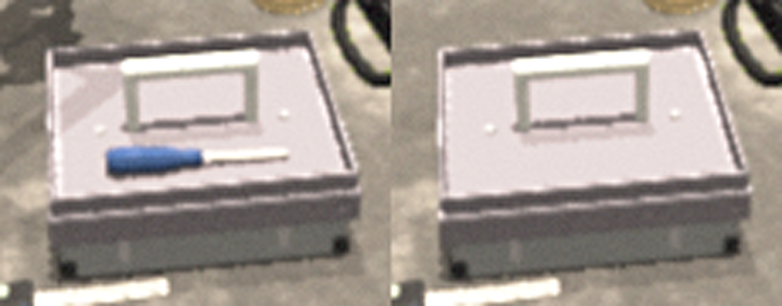

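```bash
python3 -c "
from workcell import env
print(env.state()['qvel'].round(2), env.job_done())"
```

```text
the job is handed in; nothing more can be done
[-0.83 -0.13  0.18  0.16 -0.09  0.15] None
```

I made up the kit and handed the job in at about 53 s, with the arm clear of everything.

- **Already in the kit:** with the tray set down to the left of the box, there was one torch and one tape measure in the box, and no screwdriver in the tray.
- **Added:** I put the bench bit box and battery in the two free +y pockets and the bench screwdriver in the tray, on the −y side of the handle. Then I put the loaded tray back on the box.
- **Left on the worktop:** the spare torch and spare tape measure, never touched and well clear of the box. I also left the orange look-alike alone.

**Last checks:**
- The box held exactly one of each item in separate pockets when last seen open. I could not see inside once the tray was back on.
- The tray touched down at the expected seated height, and the final side view matches the starting picture.
- In the final pictures the bystanders and spares are where they started. I saw no sign that any item had been knocked.
- **Small disagreement:** with the tray on the worktop, the top camera put it 3–9 mm off the arm's own reading. I used the arm's reading, and the handle was regrasped without trouble.

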